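# Fit the truffle dish on the keyed turntable spindle

## Robot

A 6-joint arm with a two-finger parallel gripper is mounted at the origin on a cart in front of the work surface, level with it; the furniture and walls round the work are solid. World frame = base frame: x ahead of the robot, y to its left, z up, the work surface at z = 0. Lengths are in m, angles in rad, forces in N, time in s.
With the tool pointing down it reaches from about 0.375 to 0.975 m from the base axis. Payload 3.8 kg.
Tool frame: the origin (TCP) lies on the centre line of the jaws, within the pads' length; the fingertips stand 25 mm ahead of it and the grasp point (between the pads) lies 6 mm ahead of it; z points along the fingers, y is the direction in which the jaws open and shut (so a half turn about z gives the same grasp; the last joint's range is limited). The gripper opens to 85 mm and grips with 20 to 120 N. Pads are 22 mm wide; open, the fingers measure 114 mm over their backs; the gripper's body (76 mm by 85 mm) begins 54 mm behind the grasp point. The pads swing forward as they close: fully open they stand 13 mm farther back than shut.
Start: joints at [1.076, 0.264, 1.604, -0, 1.274, -0.037], TCP at [0.298, 0.605, 0.256] pointing down, gripper open.
Joint ranges: [-2.63, 2.63], [-0.94, 2.18], [0.31, 2.57], [-1.31, 4.45], [0, 2.66], [-2.55, 2.55]. Speed limits (rad/s): [2.57, 2.57, 3.14, 3.14, 3.14, 3.14].

## Interface

Orientations are given as a rotation vector (axis times angle).
In Python, from plant import env gives the robot as it stands. The module is installed in compiled form; this text tells all that it offers.
- The arm moves only by the tool carry_out, never from a script. Its argument "rows" is a list of rows, each an object of numbers: "dx", "dy", "dz": the shift along the tool's x, y, z in mm; "yaw": the turn about the tool's z in units of 8 degrees (1.0 is 8 degrees); "fingers": the opening, from 0 (shut) to 1 (fully open). A call has 1 to 20 rows; each row shifts and turns the commanded pose from where the row before left it, along the tool's axes as they then stand; what a row does not reach is not made up. A row lasts 1/8 s, in which the tool goes at most 62.5 mm and 10.7 degrees, less where a joint would pass 70% of its speed; a pose out of reach is approached as far as the arm can. A call is refused whole if a number of a shift passes 62.5 or a number of a turn 1, either way. A call with a gripper value outside its range is refused whole. The fingers move at their own pace and stop on an object; "newtons" is the grip in N (left out, the last holds). Time passes only in rows, so rows that do not move let the fingers close. It gives the time, the measured TCP pose, the force and the opening at its end, in the units of the state.
- env.get_obs(): the state, without advancing time (a new reading comes with each control period).
- env.get_image(name): name is "scene" or "top" or "wrist"; returns a dict with "color" (384x512x3 uint8, blue, green, red), "mtx" (3x3 intrinsics, pixels), "R" (3x3) and "t" (3): a world point X has camera coordinates R X + t. Camera axes: x right, y down, z forward; pixel columns grow to the right and rows downward; lengths in m; the calibration is good to about 2 mm. The wrist camera is an equidistant fisheye: a pixel r from the principal point sees the ray r / f radians off the axis. A picture is of the moment at which its call begins. There is no depth.
- env.finish_job(): hands the job in, once; it reports no verdict.
The state is a dict: "t": time; "joint_pos": joint angles; "joint_velocities": joint speeds; "joint_torque": joint torques, N m; "tool_pos": TCP position; "ee_rot": TCP orientation; "force": force on the tool from outside, world axes, zero at the start; "moment": the same for the moment, N m; "grip_width": finger opening in m.
Only numpy, scipy, OpenCV 4.12 (cv2) and the standard library are available. Lean on these libraries where they do the work, as an engineer would, in place of code of your own. Each camera call takes 0.05 s, during which the arm holds its last target.

## Task

Carry the dish of truffles level to the turntable and lower it gently over the spindle, turning it until the keyway in its hub drops over the key and the dish lies flat on the drive plate. Then swing the keeper arm round over the dish's rim until it meets its stop, so that the dish cannot ride up off the key. All six truffles have to stay in the dish, and the other things on the table stay where they are.

Things in the scene. Friction and masses are not known exactly. Their poses are not given: they have to be found in the camera images.
- dish: Round aluminium glazing dish, open on top, about 0.34 kg, with six loose truffles in it. 180 mm across the rim, rim 25 mm high, floor 4 mm thick. In its middle stands a hub 78 mm high: round, 52 mm across, with two flats 38 mm apart that face the dish's +y and -y. Origin: centre of the underside; z up, +x towards the keyway in the hub.
- hub_grip (a point): Point on the hub's axis 62 mm above the dish's underside, where to grip across the two flats; fingertips there stay clear of the truffles, whose tops are 28 mm above the underside.
- hub_mouth (a point): Centre of the bore's mouth in the dish's underside. The bore, 22 mm wide, runs right through the hub to its top, with one keyway, 8 mm wide and cut 5.5 mm deep into the bore's wall, along its whole length on the dish's +x side; bore and keyway are open at the top and can be seen from above.
- spindle_seat (a point): Centre of the top face of the turntable's drive plate (aluminium disc, 110 mm across), on which the dish's underside has to lie, 62 mm above the worktop. z up, +x towards the key. The spindle that stands here is stiff (about 2 N m), so it stays put while the dish is being fitted.
- spindle_tip (a point): Top of the spindle on its axis: a steel shaft 20 mm in diameter that stands 58 mm above the plate, its last 7 mm tapering to 11 mm. One dark key on its +x side, 6 mm wide, 5 mm proud of the shaft, reaches from the plate up to 30 mm. A dish whose keyway is not over the key hangs up on the key's top, 30 mm too high.
- turntable: Grey indexing turntable, bolted down: round housing 144 mm across and a tongue 80 mm wide that reaches 177 mm from the spindle towards the robot and carries the keeper; tops 50 mm above the worktop. Origin: on the worktop under the spindle; -x points along the tongue, z up.
- keeper (a joint): Keeper: flat steel arm on an upright post on the tongue, 118 mm from the spindle; stays where left (friction 0.08 N m). Near 0 it is parked crosswise, finger to the turntable's -y, grip to +y. Grows anticlockwise seen from above to 1.57 at its stop, where the finger points at the spindle, 3 mm over the rim of a seated dish; one that has not dropped home is in its way.
- keeper_knob (a point): Middle of the keeper's upright black grip, a round stem 16 mm in diameter and 42 mm high on the keeper's tail, 45 mm from its hinge. This point is 120 mm above the worktop, the grip's top 141 mm; the arm's underside 90 mm. It moves with the keeper; the grip revolves freely on its pin.
- keeper_hinge (a point): Point on the keeper's upright hinge axis, on top of the post.
- truffle_1_mid (a point): Middle of a truffle: dark round praline, 24 mm across, 10 g, loose on the dish's floor (it rolls if the dish is tipped).
- truffle_2_mid (a point): Middle of a truffle: dark round praline, 24 mm across, 10 g, loose on the dish's floor (it rolls if the dish is tipped).
- truffle_3_mid (a point): Middle of a truffle: dark round praline, 24 mm across, 10 g, loose on the dish's floor (it rolls if the dish is tipped).
- truffle_4_mid (a point): Middle of a truffle: dark round praline, 24 mm across, 10 g, loose on the dish's floor (it rolls if the dish is tipped).
- truffle_5_mid (a point): Middle of a truffle: dark round praline, 24 mm across, 10 g, loose on the dish's floor (it rolls if the dish is tipped).
- truffle_6_mid (a point): Middle of a truffle: dark round praline, 24 mm across, 10 g, loose on the dish's floor (it rolls if the dish is tipped).
- timer: Bystander, loose, to be left where it is: white kitchen timer, 62x66x20 mm, flat on the worktop to the right. Origin: centre of its underside.
- big_nozzle: Bystander, loose, to be left where it is: steel piping nozzle, 26 mm across, 32 mm high, upright. Origin: centre of its underside.
- stamp: Bystander, loose, to be left where it is: turned wooden stamp, 38 mm across, 55 mm high, upright. Origin: centre of its underside.
Things that resemble listed ones, but are neither listed nor needed, are in the scene too. Of the things that look like the dish, the larger one is meant.

How it is judged:
By the outcome, as a careful person would: the job done as asked, in the order asked, and still so for the second after the job is handed in, with the robot touching nothing.
It also fails if it takes over 56 s, if anything falls off the work surface, if the arm or the gripper's body presses on something with over 40 N, if the wrist force passes 120 N, or if a joint passes its speed limit or range.

## Working session

There is one attempt and no reset: what is moved stays moved. The work goes in short steps, Python scripts to look and compute and a tool call to move; the robot and the scene stay as the last step left them, time stands still between calls to the robot, and variables do not carry over. Pictures are saved under pics/ and viewed, and the job is handed in when it is done.

Besides the shell and the picture viewer there is one more tool, called as a command line: name --argument value ..., lists and objects as JSON in quotes. carry_out: Moves the arm, as the interface text tells. Its arguments: {"type":"object","properties":{"rows":{"type":"array"},"newtons":{"type":"number"}},"required":["rows"]}

```bash
mkdir -p pics
cat > h.py <<'E'
import numpy as np,cv2
from plant import env
def save(n,f):
    d=env.get_image(n);cv2.imwrite('pics/'+f,d['color']);np.savez('pics/'+f+'.npz',**d);return d
def ray(d,u,v,z):
    K,R,t=d['mtx'],d['R'],d['t'];c=-R.T@t
    r=R.T@np.linalg.solve(K,[u,v,1.]);return c+r*(z-c[2])/r[2]
def proj(d,X):
    p=d['mtx']@(d['R']@np.array(X)+d['t']);return p[:2]/p[2]
def load(f): return dict(np.load('pics/'+f+'.npz'))
E
python3 - <<'E'
from h import *
for n in ['scene','top','wrist']:
    d=save(n,n+'0.png');print(n,d['mtx'],-d['R'].T@d['t'])
o=env.get_obs();print(o)
E
```

```text
scene [[350.01234056   0.         250.77049702]
 [  0.         350.01234056 189.1841473 ]
 [  0.           0.           1.        ]] [-0.17941277 -0.54243897  0.81779061]
top [[360.9941122    0.         257.48113231]
 [  0.         360.9941122  191.17211726]
 [  0.           0.           1.        ]] [ 0.29819197 -0.03961562  1.05340433]
wrist [[297.31863964   0.         251.56135999]
 [  0.         297.31863964 188.66343736]
 [  0.           0.           1.        ]] [0.22744152 0.6397084  0.37325624]
{'t': 0.15, 'joint_pos': array([ 1.07609268e+00,  2.64592163e-01,  1.60509359e+00, -3.34473933e-05,
        1.27371151e+00, -3.68688531e-02]), 'joint_velocities': array([-4.59208793e-05, -2.18830337e-03, -3.99567682e-03,  1.11500072e-03,
        1.56289101e-03, -1.14901614e-03]), 'joint_torque': array([-1.13509457e-03, -5.15905738e+01, -3.67960203e+01, -1.39857048e-04,
        8.14974890e-03,  1.77342024e-06]), 'tool_pos': array([0.29808916, 0.60500928, 0.25522189]), 'ee_rot': array([-7.12784696e-01, -3.05920750e+00,  2.74793905e-03]), 'force': array([ 0.04040308,  0.37001714, -0.26405371]), 'moment': array([ 0.01385494, -0.01769334,  0.00979858]), 'grip_width': 0.08521138962148356}
```

View pics/scene0.png

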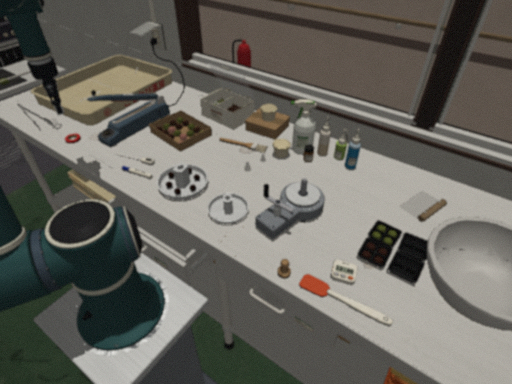

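View pics/top0.png

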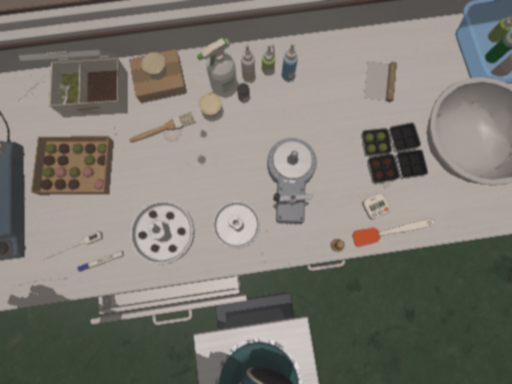

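View pics/wrist0.png

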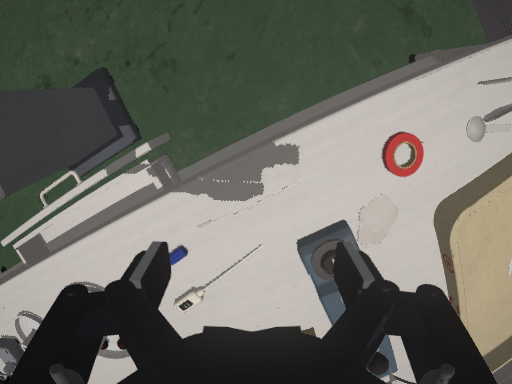

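The larger dish with six truffles is at about (163,232) in the top view. The decoy dish is at (236,224) and the turntable at (292,165). I'll enlarge these.

Run:
```python
from h import *
d=load('top0.png');im=d['color']
a=cv2.resize(im[190:275,120:205],None,fx=6,fy=6,interpolation=cv2.INTER_CUBIC)
b=cv2.resize(im[130:230,255:330],None,fx=5,fy=5,interpolation=cv2.INTER_CUBIC)
cv2.imwrite('pics/za.png',a);cv2.imwrite('pics/zb.png',b)
print(ray(d,163,232,.025),ray(d,236,224,.02),ray(d,292,163,.062), d['R'])
```

```text
[0.43773573 0.2091667  0.025     ] [0.43088423 0.00100688 0.02      ] [ 0.57559183 -0.18219691  0.062     ] [[-0.14535047 -0.98937793  0.00213289]
 [-0.96741175  0.14167098 -0.20986623]
 [ 0.20733485 -0.03256754 -0.97772778]]
```

View pics/za.png

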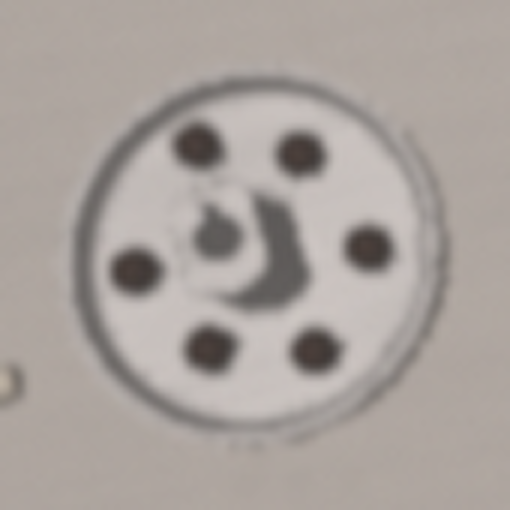

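View pics/zb.png

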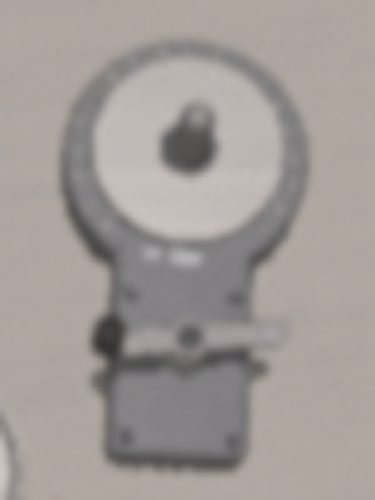

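carry_out --rows '[{"dx": -38, "dy": -29}, {"dx": -38, "dy": -29}, {"dx": -38, "dy": -29}, {"dx": -38, "dy": -29}, {"dx": -38, "dy": -29}, {"dx": -38, "dy": -29}, {"dx": -38, "dy": -29}, {"dx": -38, "dy": -29}, {"dx": -38, "dy": -29}, {"dx": -38, "dy": -29}, {"dx": 0}]'

```text
invalid input
```

```bash
cat >> h.py <<'E'
from scipy.spatial.transform import Rotation as Ro
def wray(d,u,v,z):
    K,R,t=d['mtx'],d['R'],d['t'];c=-R.T@t
    x,y=(u-K[0,2])/K[0,0],(v-K[1,2])/K[1,1];r=np.hypot(x,y);k=np.sin(r)/max(r,1e-9)
    q=R.T@np.array([x*k,y*k,np.cos(r)]);return c+q*(z-c[2])/q[2]
def wproj(d,X):
    p=d['R']@np.array(X)+d['t'];r=np.hypot(p[0],p[1]);th=np.arctan2(r,p[2]);K=d['mtx']
    return np.array([K[0,2]+K[0,0]*th*p[0]/max(r,1e-9),K[1,2]+K[1,1]*th*p[1]/max(r,1e-9)])
def st():
    o=env.get_obs();M=Ro.from_rotvec(o['ee_rot']).as_matrix()
    print('t',round(o['t'],2),'p',o['tool_pos'].round(4),'xang',np.degrees(np.arctan2(M[1,0],M[0,0])).round(2),'z',M[:,2].round(4),'F',o['force'].round(1),'M',o['moment'].round(2),'w',round(o['grip_width'],4),'q',o['joint_pos'].round(2));return o,M
def go(p,xang=None):
    o,M=st();d=M.T@(np.array(p)-o['tool_pos'])*1000
    a=np.degrees(np.arctan2(M[1,0],M[0,0]));print('now-frame dxyz',d.round(1))
    if xang is not None: print('yaw units',((a-xang+180)%360-180)/8)
E
python3 - <<'E'
from h import *
st();d=save('wrist','w1.png');print(-d['R'].T@d['t']);print(wproj(d,[.4377,.2092,.078]))
E
```

```text
t 0.15 p [0.2981 0.605  0.2552] xang 153.77 z [-8.0e-04 -1.6e-03 -1.0e+00] F [ 0.   0.4 -0.3] M [ 0.01 -0.02  0.01] w 0.0852 q [ 1.08  0.26  1.61 -0.    1.27 -0.04]
[0.22746738 0.63975653 0.37341537]
[ 79.64576546 347.03002995]
```

View pics/w1.png

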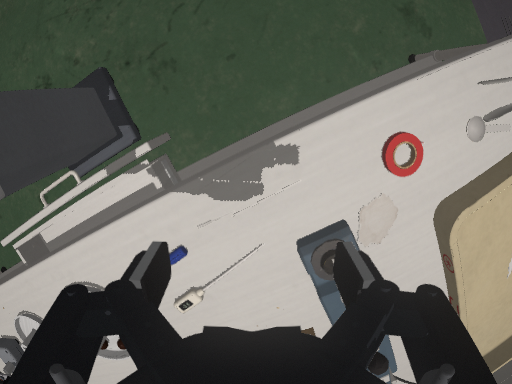

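The call was refused and the arm didn't move. I'll try again with every field filled in.

carry_out --rows '[{"dx": -38, "dy": -29, "dz": 0, "yaw": 0, "fingers": 1}, {"dx": -38, "dy": -29, "dz": 0, "yaw": 0, "fingers": 1}, {"dx": -38, "dy": -29, "dz": 0, "yaw": 0, "fingers": 1}, {"dx": -38, "dy": -29, "dz": 0, "yaw": 0, "fingers": 1}, {"dx": -38, "dy": -29, "dz": 0, "yaw": 0, "fingers": 1}, {"dx": -38, "dy": -29, "dz": 0, "yaw": 0, "fingers": 1}, {"dx": -38, "dy": -29, "dz": 0, "yaw": 0, "fingers": 1}, {"dx": -38, "dy": -29, "dz": 0, "yaw": 0, "fingers": 1}, {"dx": -38, "dy": -29, "dz": 0, "yaw": 0, "fingers": 1}, {"dx": -38, "dy": -29, "dz": 0, "yaw": 0, "fingers": 1}, {"dx": 0, "dy": 0, "dz": 0, "yaw": 0, "fingers": 1}]' --newtons 40

```text
t: 1.58
tool_pos: [0.512, 0.1747, 0.2562]
ee_rot: [0.72, 3.058, -0.001]
force: [-1.0, -0.4, 0.1]
grip_width: 0.0855
```

Run:
```python
from h import *
st();d=save('wrist','w2.png');print(-d['R'].T@d['t']);print(wproj(d,[.4377,.2092,.078]))
```

```text
t 1.57 p [0.512  0.1747 0.2562] xang 153.52 z [ 1.e-04 -7.e-04 -1.e+00] F [-1.  -0.4  0.1] M [ 0.08 -0.01  0.  ] w 0.0855 q [ 0.28  0.01  1.89 -0.    1.24 -0.83]
[0.4414817  0.20966293 0.37431592]
[249.4246928   92.62996296]
```

View pics/w2.png

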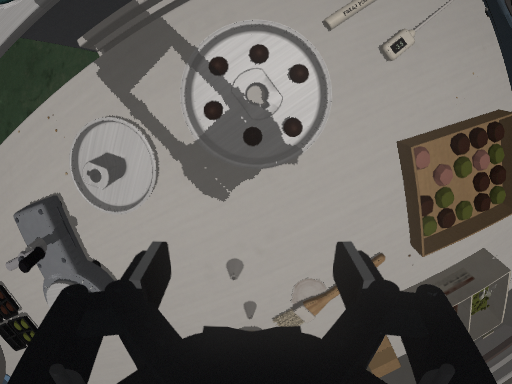

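Run:
```python
from h import *
d=load('w2.png')
cv2.imwrite('pics/z2.png',cv2.resize(d['color'][15:175,175:335],None,fx=3.7,fy=3.7,interpolation=cv2.INTER_CUBIC))
```

```text
(no output)
```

View pics/z2.png

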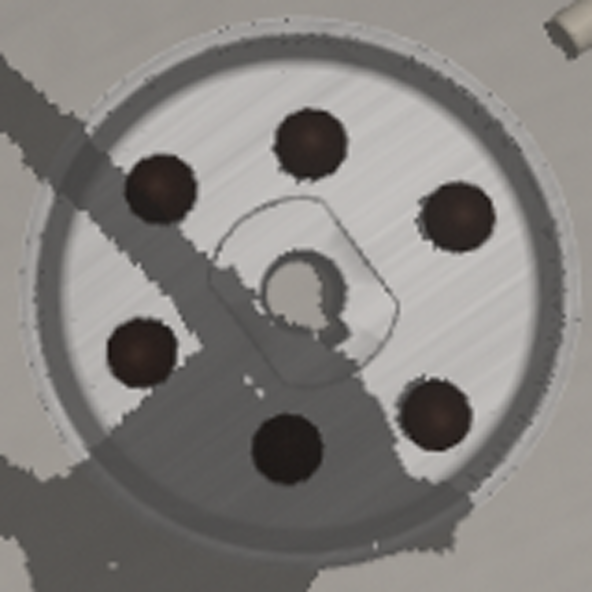

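carry_out --rows '[{"dx": -37, "dy": -36, "dz": 0, "yaw": 0, "fingers": 1}, {"dx": -37, "dy": -36, "dz": 0, "yaw": 0, "fingers": 1}, {"dx": -37, "dy": -36, "dz": 0, "yaw": 0, "fingers": 1}, {"dx": -37, "dy": -36, "dz": 0, "yaw": 0, "fingers": 1}, {"dx": -37, "dy": -36, "dz": 0, "yaw": 0, "fingers": 1}, {"dx": -37, "dy": -36, "dz": 0, "yaw": 0, "fingers": 1}, {"dx": -37, "dy": -36, "dz": 0, "yaw": 0, "fingers": 1}, {"dx": -37, "dy": -36, "dz": 0, "yaw": 0, "fingers": 1}, {"dx": 0, "dy": 0, "dz": 0, "yaw": 0, "fingers": 1}]'

```text
t: 2.75
tool_pos: [0.6502, -0.2136, 0.2555]
ee_rot: [-0.716, -3.059, 0.0]
force: [0.3, 0.1, -0.3]
grip_width: 0.0852
```

Run:
```python
from h import *
st();d=save('wrist','w3.png');print(wproj(d,[.5756,-.1822,.062]))
cv2.imwrite('pics/w3b.png',cv2.resize(d['color'],(800,600),interpolation=cv2.INTER_CUBIC))
```

```text
t 2.75 p [ 0.6502 -0.2136  0.2555] xang 153.64 z [-2.e-04 -2.e-04 -1.e+00] F [ 0.3  0.1 -0.3] M [ 0.01  0.08 -0.04] w 0.0852 q [-0.35  0.28  1.58 -0.    1.28 -1.46]
[246.84381069  94.0636009 ]
```

View pics/w3b.png

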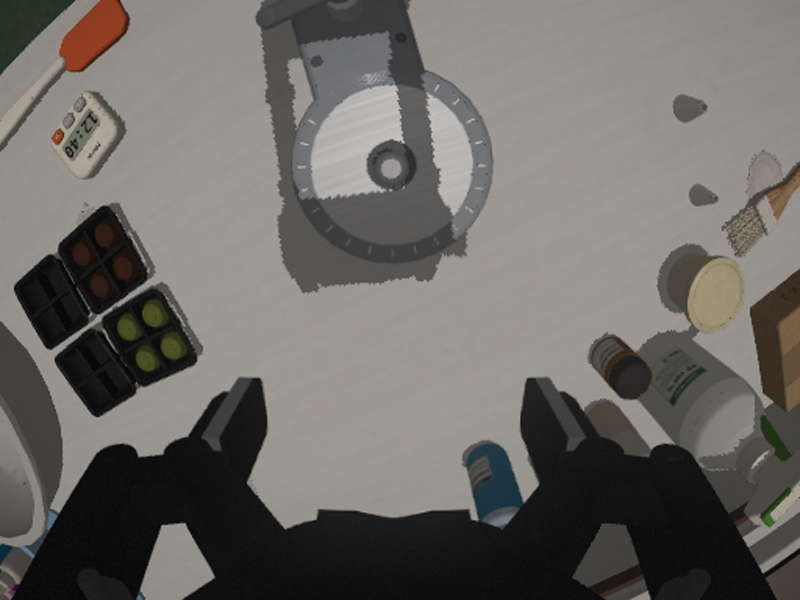

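Run:
```python
from h import *
d=load('w3.png')
cv2.imwrite('pics/z3.png',cv2.resize(d['color'][35:175,180:320],None,fx=4.2,fy=4.2,interpolation=cv2.INTER_CUBIC))
cv2.imwrite('pics/z3c.png',cv2.resize(d['color'][80:130,225:275],None,fx=11,fy=11,interpolation=cv2.INTER_CUBIC))
```

```text
(no output)
```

View pics/z3.png

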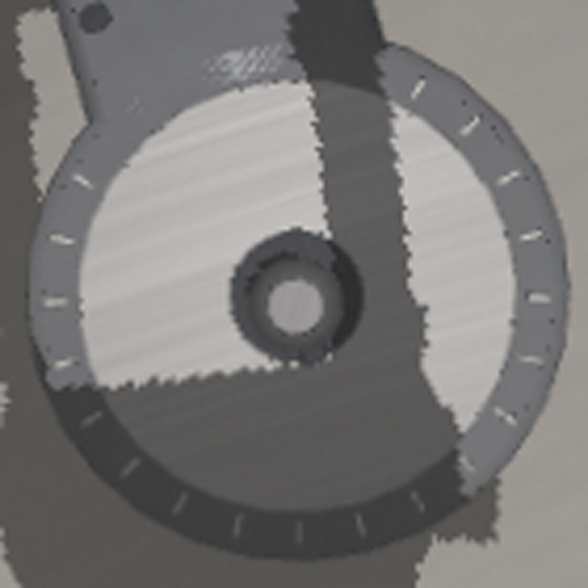

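View pics/z3c.png

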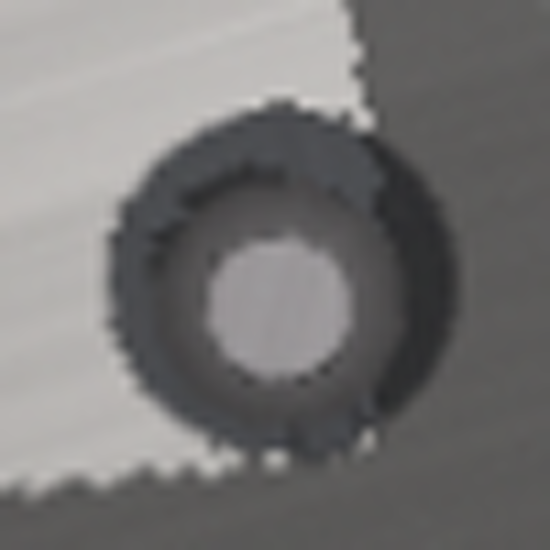

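Run:
```python
from h import *
d=load('w3.png')
a=cv2.resize(d['color'][80:130,225:275],None,fx=11,fy=11,interpolation=cv2.INTER_CUBIC).astype(float)
cv2.imwrite('pics/z3d.png',np.clip((a-30)*3,0,255).astype(np.uint8))
d=load('scene0.png')
cv2.imwrite('pics/z0s.png',cv2.resize(d['color'][170:240,250:335],None,fx=7,fy=7,interpolation=cv2.INTER_CUBIC))
```

```text
(no output)
```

View pics/z3d.png

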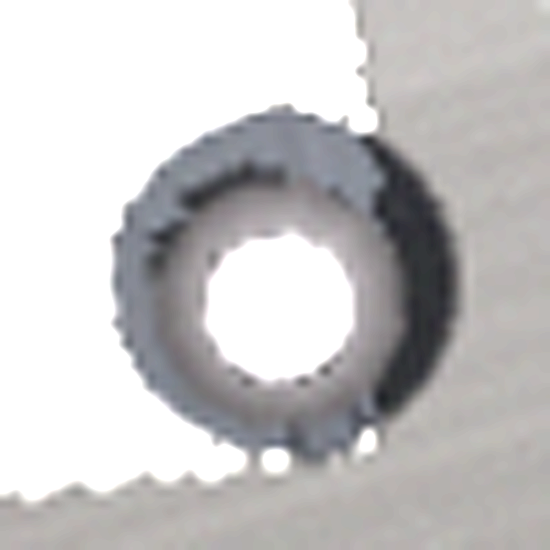

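View pics/z0s.png

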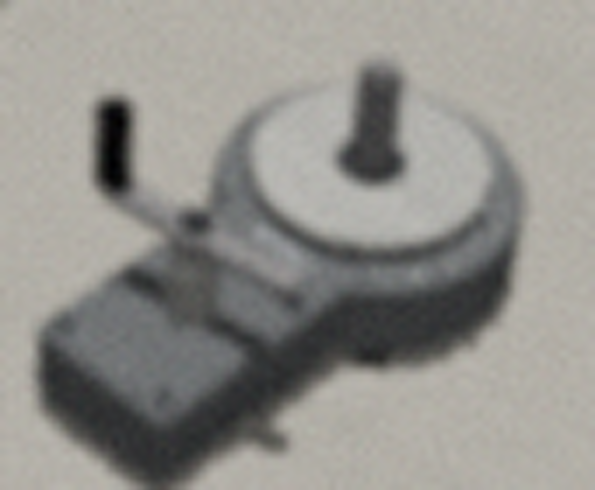

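carry_out --rows '[{"dx": -12, "dy": 0, "dz": 24, "yaw": 0, "fingers": 1}, {"dx": -12, "dy": 0, "dz": 24, "yaw": 0, "fingers": 1}, {"dx": -12, "dy": 0, "dz": 24, "yaw": 0, "fingers": 1}, {"dx": 0, "dy": 0, "dz": 0, "yaw": 0, "fingers": 1}]'

```text
t: 3.3
tool_pos: [0.6799, -0.2252, 0.1793]
ee_rot: [-0.708, -3.053, -0.002]
force: [-0.9, 0.2, -0.3]
grip_width: 0.0853
```

Run:
```python
from h import *
st();d=save('wrist','w4.png')
p=wproj(d,[.5756,-.1822,.09]);print(p);u,v=p.astype(int)
v0=max(v-40,0)
a=cv2.resize(d['color'][v0:v0+80,u-45:u+45],None,fx=7,fy=7,interpolation=cv2.INTER_CUBIC).astype(float)
print(v0,u-45)
cv2.imwrite('pics/z4.png',np.clip((a-20)*1.8,0,255).astype(np.uint8))
```

```text
t 3.3 p [ 0.6799 -0.2252  0.1793] xang 153.88 z [-0.0069  0.0028 -1.    ] F [-0.9  0.2 -0.3] M [-0.02 -0.03 -0.01] w 0.0853 q [-0.35  0.4   1.58  0.    1.18 -1.47]
[241.16968242  48.97612304]
8 196
```

View pics/z4.png

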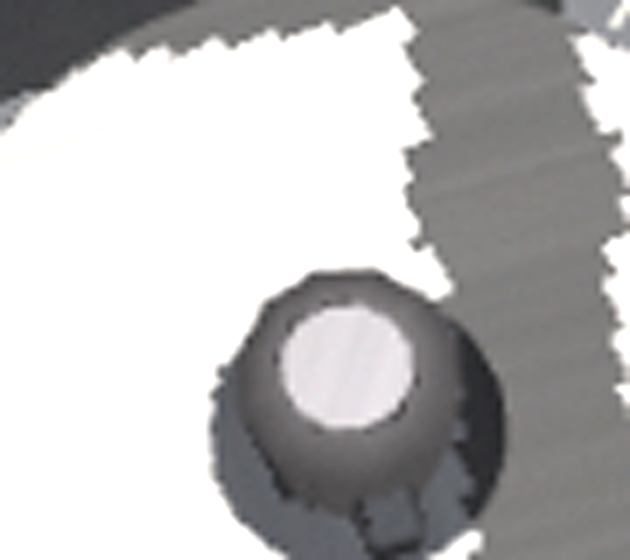

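Run:
```python
from h import *
d=load('w4.png')
a=cv2.resize(d['color'][50:100,220:280],None,fx=12,fy=12,interpolation=cv2.INTER_CUBIC).astype(float)
cv2.imwrite('pics/z4b.png',np.clip((a-20)*2.2,0,255).astype(np.uint8))
m=(d['color'][:,:,0]>110).astype(np.uint8)
n,l,s,c=cv2.connectedComponentsWithStats(m[:75,220:290]);print(s,c+[220,0])
```

```text
[[   0    0   70   75 3029]
 [  65    0    5    3   10]
 [  57    6   13   69  416]
 [   0    9   41   66 1530]
 [  16   51   19   18  265]] [[260.33905579  36.10597557]
 [287.6          0.7       ]
 [285.54807692  38.19711538]
 [235.91372549  34.71568627]
 [245.07924528  59.89811321]]
```

View pics/z4b.png

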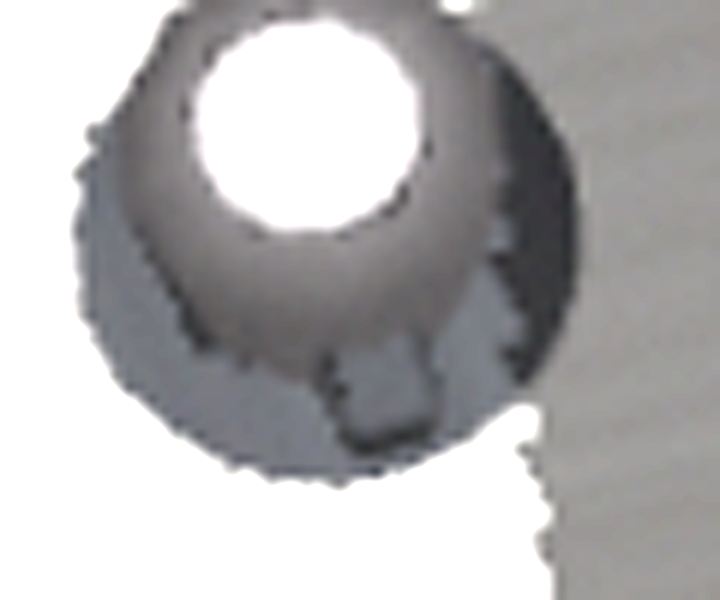

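Run:
```python
from h import *
d=load('w4.png')
S=wray(d,245.2,59.9,.120);Kc=wray(d,251.8,83.9,.092)
print('spindle',S,'keyedge',Kc,'r',np.linalg.norm((Kc-S)[:2]),'ang',np.degrees(np.arctan2(*(Kc-S)[1::-1])))
d=load('w3.png');print('spindle w3',wray(d,250.0,107.3,.120))
k=wray(d,225+332/11-.5,80+440/11-.5,.092);print('key w3',k,np.degrees(np.arctan2(*(k-S)[1::-1])))
d=load('w2.png');f=lambda x,y,z:wray(d,175+x/3.7-.4,15+y/3.7-.4,z)
c=[f(*p,.078) for p in [(325,200),(398,300),(280,380),(210,270)]]
print('hub',np.mean(c,0));
for a,b in [(0,1),(3,2)]:
  v=c[b]-c[a];print(np.degrees(np.arctan2(v[1],v[0])),np.linalg.norm(v))
print('flatsep',np.linalg.norm((c[0]+c[1]-c[2]-c[3])/2))
# rim outer
r=np.array([f(*p,.025)[:2] for p in [(22,300),(580,300),(295,17),(300,562),(95,110),(500,110)]])
A=np.c_[2*r,np.ones(6)];s=np.linalg.lstsq(A,(r**2).sum(1),rcond=None)[0];print('rim',s[:2],np.sqrt(s[2]+s[:2]@s[:2]))
print('keyway tip',f(340,338,.078),'bore',f(303,290,.078))
d=load('top0.png');print('top spindle',ray(d,255+197/5-.5,130+113/5-.5,.12),'hubtop',ray(d,120+218/6-.5,190+240/6-.5,.078))
```

```text
spindle [ 0.58761652 -0.18432613  0.12      ] keyedge [ 0.60114805 -0.1866295   0.092     ] r 0.013726176009540887 ang -9.660457290321185
spindle w3 [ 0.58763767 -0.18422305  0.12      ]
key w3 [ 0.60087675 -0.18602406  0.092     ] -7.296853901982168
hub [0.44040579 0.21567732 0.078     ]
9.637724275584603 0.033103383998108575
5.355419293130212 0.035100669969776496
flatsep 0.03699464993022636
rim [0.44095219 0.2155387 ] 0.08821525349160352
keyway tip [0.45701922 0.21834759 0.078     ] bore [0.44109144 0.21524492 0.078     ]
top spindle [ 0.5889076  -0.18402048  0.12      ] hubtop [0.44007458 0.21486868 0.078     ]
```

The key is clearly visible in w4 at about (252,84) and points at about -8.5° in the world frame. The spindle is at (0.5876,-0.1843). The hub is at (0.441,0.2155), with its keyway at about 9°. Next I'll go above the hub.

carry_out --rows '[{"dx": 45, "dy": 32, "dz": -4, "yaw": 0, "fingers": 1}, {"dx": 45, "dy": 32, "dz": -4, "yaw": 0, "fingers": 1}, {"dx": 45, "dy": 32, "dz": -4, "yaw": 0, "fingers": 1}, {"dx": 45, "dy": 32, "dz": 0, "yaw": 0, "fingers": 1}, {"dx": 45, "dy": 32, "dz": 0, "yaw": 0, "fingers": 1}, {"dx": 45, "dy": 32, "dz": 0, "yaw": 0, "fingers": 1}, {"dx": 45, "dy": 32, "dz": 0, "yaw": 0, "fingers": 1}, {"dx": 45, "dy": 32, "dz": 0, "yaw": 0, "fingers": 1}, {"dx": 45, "dy": 32, "dz": 0, "yaw": 0, "fingers": 1}, {"dx": 0, "dy": 0, "dz": 0, "yaw": -0.9, "fingers": 1}, {"dx": 0, "dy": 0, "dz": 0, "yaw": -0.9, "fingers": 1}, {"dx": 0, "dy": 0, "dz": 0, "yaw": -0.9, "fingers": 1}, {"dx": 0, "dy": 0, "dz": 0, "yaw": -0.9, "fingers": 1}, {"dx": 0, "dy": 0, "dz": 0, "yaw": -0.8, "fingers": 1}, {"dx": 0, "dy": 0, "dz": 0, "yaw": 0, "fingers": 1}]'

```text
t: 5.22
tool_pos: [0.4454, 0.2102, 0.1975]
ee_rot: [-0.245, 3.13, 0.001]
force: [0.3, -0.6, -0.0]
grip_width: 0.0857
```

Run:
```python
from h import *
go([.4408,.2154,.068],189);d=save('wrist','w5.png')
cv2.imwrite('pics/w5b.png',cv2.resize(d['color'],(800,600),interpolation=cv2.INTER_CUBIC))
```

```text
t 5.22 p [0.4454 0.2102 0.1975] xang -171.05 z [ 2.e-03  9.e-04 -1.e+00] F [ 0.3 -0.6 -0. ] M [ 0.02 -0.01 -0.01] w 0.0857 q [ 0.39 -0.04  2.05  0.    1.13 -1.34]
now-frame dxyz [  4.1   5.8 129.5]
yaw units -0.006493327111485314
```

View pics/w5b.png

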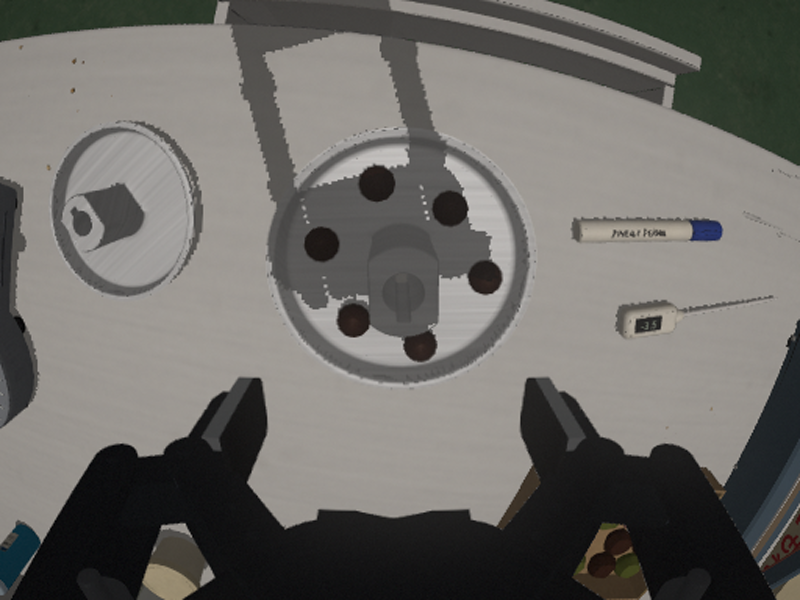

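Run:
```python
from h import *
d=load('w5.png')
a=cv2.resize(d['color'][135:225,215:305],None,fx=6.5,fy=6.5,interpolation=cv2.INTER_CUBIC).astype(float)
cv2.imwrite('pics/z5.png',np.clip((a-30)*2.5,0,255).astype(np.uint8))
```

```text
(no output)
```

View pics/z5.png

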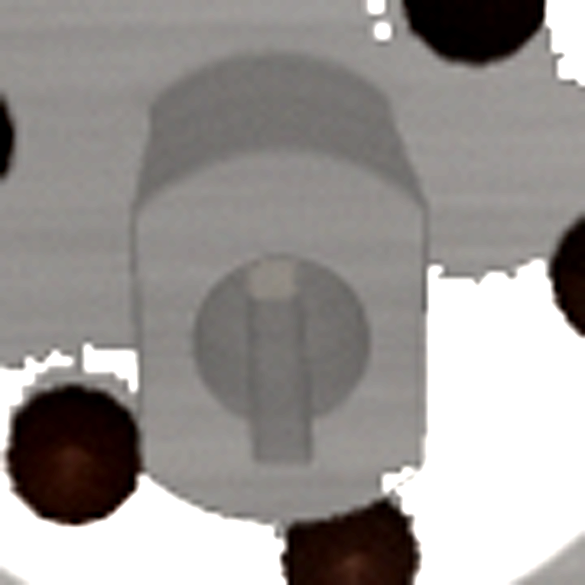

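Run:
```python
from h import *
d=load('w5.png');f=lambda x,y:wray(d,215+x/6.5-.42,135+y/6.5-.42,.078)
c=[f(*p) for p in [(136,208),(425,205),(424,468),(140,475)]];b=f(282,338);k=f(283,462)
print('hub',np.mean(c,0),'bore',b,'key',k)
for p,q in [(0,3),(1,2)]: v=c[q]-c[p];print(np.degrees(np.arctan2(v[1],v[0])))
v=k-b;print('kw',np.degrees(np.arctan2(v[1],v[0])),'sep',np.linalg.norm((c[0]+c[3]-c[1]-c[2])/2))
go([*((np.mean(c,0)+b)/2)[:2],.068])
```

```text
hub [0.44142976 0.21498144 0.078     ] bore [0.44090161 0.21495912 0.078     ] key [0.45780104 0.21787646 0.078     ]
8.841276905364799
10.411594056369562
kw 9.794429240522174 sep 0.03709816123861913
t 5.28 p [0.4455 0.2101 0.1973] xang -171.11 z [ 1.7e-03  8.0e-04 -1.0e+00] F [-0.3 -0.   0.1] M [-0.01 -0.03 -0.04] w 0.0852 q [ 0.39 -0.04  2.05  0.    1.13 -1.34]
now-frame dxyz [  3.7   5.4 129.3]
```

carry_out --rows '[{"dx": 4, "dy": 5.5, "dz": 20, "yaw": -0.1, "fingers": 1}, {"dx": 0, "dy": 0, "dz": 25, "yaw": 0, "fingers": 1}, {"dx": 0, "dy": 0, "dz": 25, "yaw": 0, "fingers": 1}, {"dx": 0, "dy": 0, "dz": 25, "yaw": 0, "fingers": 1}, {"dx": 0, "dy": 0, "dz": 20, "yaw": 0, "fingers": 1}, {"dx": 0, "dy": 0, "dz": 14, "yaw": 0, "fingers": 1}, {"dx": 0, "dy": 0, "dz": 0, "yaw": 0, "fingers": 1}, {"dx": 0, "dy": 0, "dz": 0, "yaw": 0, "fingers": 1}]'

```text
t: 6.28
tool_pos: [0.4414, 0.2148, 0.0681]
ee_rot: [-0.267, 3.129, 0.001]
force: [0.5, 0.1, -0.5]
grip_width: 0.0856
```

Run:
```python
from h import *
go([.4411,.2150,.068],189.7);d=save('wrist','w6.png')
```

```text
t 6.28 p [0.4414 0.2148 0.0681] xang -170.25 z [ 1.3e-03  6.0e-04 -1.0e+00] F [ 0.5  0.1 -0.5] M [ 0.01 -0.01 -0.  ] w 0.0856 q [ 0.4   0.12  2.16  0.    0.86 -1.34]
now-frame dxyz [0.3 0.2 0.1]
yaw units 0.006315422136225379
```

View pics/w6.png

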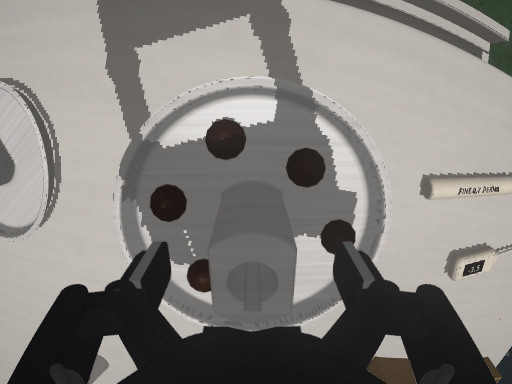

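The hub at (252,285) is centred between the fingers, and the pads are clear of the truffles. Closing the jaws.

carry_out --rows '[{"dx": 0, "dy": 0, "dz": 0, "yaw": 0, "fingers": 0.55}, {"dx": 0, "dy": 0, "dz": 0, "yaw": 0, "fingers": 0.5}, {"dx": 0, "dy": 0, "dz": 0, "yaw": 0, "fingers": 0.45}, {"dx": 0, "dy": 0, "dz": 0, "yaw": 0, "fingers": 0.4}, {"dx": 0, "dy": 0, "dz": 0, "yaw": 0, "fingers": 0.3}, {"dx": 0, "dy": 0, "dz": 0, "yaw": 0, "fingers": 0.2}, {"dx": 0, "dy": 0, "dz": 0, "yaw": 0, "fingers": 0.2}, {"dx": 0, "dy": 0, "dz": 0, "yaw": 0, "fingers": 0.2}]' --newtons 60

```text
t: 7.32
tool_pos: [0.441, 0.2146, 0.0676]
ee_rot: [-0.267, 3.13, 0.0]
force: [-2.2, -0.2, 5.3]
grip_width: 0.0374
```

Run:
```python
from h import *
st()
```

```text
t 7.33 p [0.441  0.2146 0.0676] xang -170.24 z [ 4.e-04  3.e-04 -1.e+00] F [-2.2 -0.2  5.3] M [-0.07  0.22 -0.07] w 0.0374 q [ 0.4   0.12  2.16  0.    0.86 -1.34]
```

carry_out --rows '[{"dx": 0, "dy": 0, "dz": -3, "yaw": 0, "fingers": 0.2}, {"dx": 0, "dy": 0, "dz": -7, "yaw": 0, "fingers": 0.2}, {"dx": 0, "dy": 0, "dz": -12, "yaw": 0, "fingers": 0.2}, {"dx": 0, "dy": 0, "dz": -17, "yaw": 0, "fingers": 0.2}, {"dx": 0, "dy": 0, "dz": -20, "yaw": 0, "fingers": 0.2}, {"dx": 0, "dy": 0, "dz": -20, "yaw": 0, "fingers": 0.2}, {"dx": 0, "dy": 0, "dz": -20, "yaw": 0, "fingers": 0.2}, {"dx": 0, "dy": 0, "dz": -20, "yaw": 0, "fingers": 0.2}, {"dx": 0, "dy": 0, "dz": -17, "yaw": 0, "fingers": 0.2}, {"dx": 0, "dy": 0, "dz": -12, "yaw": 0, "fingers": 0.2}, {"dx": 0, "dy": 0, "dz": -7, "yaw": 0, "fingers": 0.2}, {"dx": 0, "dy": 0, "dz": -3, "yaw": 0, "fingers": 0.2}]'

```text
t: 8.82
tool_pos: [0.4407, 0.2145, 0.2254]
ee_rot: [0.268, -3.13, 0.0]
force: [-1.2, -0.8, -5.3]
grip_width: 0.0371
```

Run:
```python
from h import *
go([.5876,-.1843,.228],171.5);d=save('wrist','w7.png')
```

```text
t 8.82 p [0.4407 0.2145 0.2254] xang -170.23 z [-1.e-04 -0.e+00 -1.e+00] F [-1.2 -0.8 -5.3] M [ 0.   -0.04  0.02] w 0.0371 q [ 0.4  -0.07  2.02  0.    1.18 -1.34]
now-frame dxyz [ -77.1 -417.9   -2.6]
yaw units 2.2838147226984873
```

View pics/w7.png

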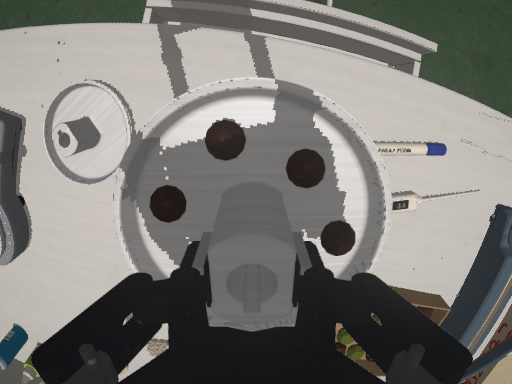

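carry_out --rows '[{"dx": -0.7, "dy": -4, "dz": 0, "yaw": 0, "fingers": 0.2}, {"dx": -1.4, "dy": -8, "dz": 0, "yaw": 0, "fingers": 0.2}, {"dx": -2.2, "dy": -12, "dz": 0, "yaw": 0, "fingers": 0.2}, {"dx": -2.9, "dy": -16, "dz": 0, "yaw": 0, "fingers": 0.2}, {"dx": -3.7, "dy": -20, "dz": 0, "yaw": 0, "fingers": 0.2}, {"dx": -4.4, "dy": -24, "dz": 0, "yaw": 0, "fingers": 0.2}, {"dx": -5.1, "dy": -28, "dz": 0, "yaw": 0, "fingers": 0.2}, {"dx": -5.7, "dy": -31, "dz": 0, "yaw": 0, "fingers": 0.2}, {"dx": -5.7, "dy": -31, "dz": 0, "yaw": 0, "fingers": 0.2}, {"dx": -5.7, "dy": -31, "dz": 0, "yaw": 0, "fingers": 0.2}, {"dx": -5.7, "dy": -31, "dz": 0, "yaw": 0, "fingers": 0.2}, {"dx": -5.7, "dy": -31, "dz": 0, "yaw": 0, "fingers": 0.2}, {"dx": -5.7, "dy": -31, "dz": 0, "yaw": 0, "fingers": 0.2}, {"dx": -5.1, "dy": -28, "dz": 0, "yaw": 0, "fingers": 0.2}, {"dx": -4.4, "dy": -24, "dz": 0, "yaw": 0, "fingers": 0.2}, {"dx": -3.7, "dy": -20, "dz": 0, "yaw": 0, "fingers": 0.2}, {"dx": -2.9, "dy": -16, "dz": 0, "yaw": 0, "fingers": 0.2}, {"dx": -2.2, "dy": -12, "dz": 0, "yaw": 0, "fingers": 0.2}, {"dx": -1.4, "dy": -8, "dz": 0, "yaw": 0, "fingers": 0.2}, {"dx": -0.7, "dy": -4, "dz": 0, "yaw": 0, "fingers": 0.2}]'

```text
t: 11.38
tool_pos: [0.5843, -0.1769, 0.2252]
ee_rot: [0.268, -3.13, -0.0]
force: [0.3, 0.1, -4.3]
grip_width: 0.0372
```

carry_out --rows '[{"dx": 0, "dy": 0, "dz": 0, "yaw": 0.2, "fingers": 0.2}, {"dx": 0, "dy": 0, "dz": 0, "yaw": 0.35, "fingers": 0.2}, {"dx": 0, "dy": 0, "dz": 0, "yaw": 0.4, "fingers": 0.2}, {"dx": 0, "dy": 0, "dz": 0, "yaw": 0.4, "fingers": 0.2}, {"dx": 0, "dy": 0, "dz": 0, "yaw": 0.4, "fingers": 0.2}, {"dx": 0, "dy": 0, "dz": 0, "yaw": 0.33, "fingers": 0.2}, {"dx": 0, "dy": 0, "dz": 0, "yaw": 0.2, "fingers": 0.2}, {"dx": 0, "dy": 0, "dz": 0, "yaw": 0, "fingers": 0.2}]'

```text
t: 12.38
tool_pos: [0.5842, -0.1765, 0.2253]
ee_rot: [-0.231, -3.133, -0.0]
force: [-0.6, 1.0, -3.5]
grip_width: 0.0372
```

Run:
```python
from h import *
go([.5876,-.1843,.193],171.5);d=save('wrist','w8.png');e=save('top','t8.png')
```

```text
t 12.38 p [ 0.5842 -0.1765  0.2253] xang 171.55 z [ 0.e+00  1.e-04 -1.e+00] F [-0.6  1.  -3.5] M [-0.03  0.03  0.04] w 0.0372 q [-0.33  0.16  1.78  0.    1.2  -1.76]
now-frame dxyz [-4.5 -7.2 32.3]
yaw units 0.006232856153111754
```

View pics/w8.png

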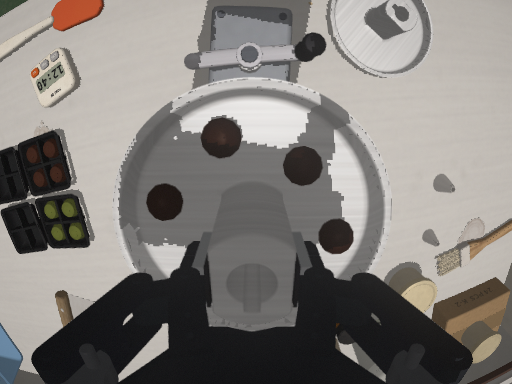

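View pics/t8.png

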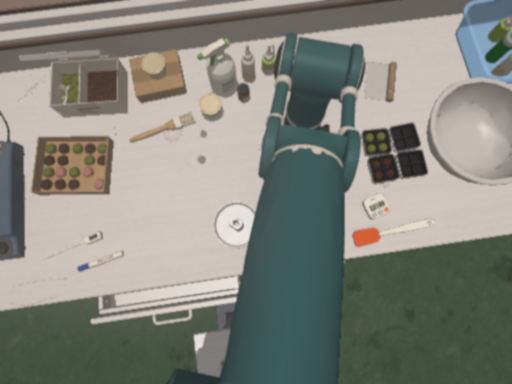

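carry_out --rows '[{"dx": -1, "dy": -1.6, "dz": 0, "yaw": 0, "fingers": 0.2}, {"dx": -2.4, "dy": -4, "dz": 0, "yaw": 0, "fingers": 0.2}, {"dx": -1, "dy": -1.6, "dz": 0, "yaw": 0, "fingers": 0.2}, {"dx": 0, "dy": 0, "dz": 4, "yaw": 0, "fingers": 0.2}, {"dx": 0, "dy": 0, "dz": 8, "yaw": 0, "fingers": 0.2}, {"dx": 0, "dy": 0, "dz": 8, "yaw": 0, "fingers": 0.2}, {"dx": 0, "dy": 0, "dz": 8, "yaw": 0, "fingers": 0.2}, {"dx": 0, "dy": 0, "dz": 4, "yaw": 0, "fingers": 0.2}, {"dx": 0, "dy": 0, "dz": 0, "yaw": 0, "fingers": 0.2}]'

```text
t: 13.6
tool_pos: [0.5872, -0.1845, 0.1927]
ee_rot: [-0.232, -3.132, -0.0]
force: [-0.6, -0.6, -3.3]
grip_width: 0.0372
```

Run:
```python
from h import *
go([.5876,-.1843,.178],171.5);d=save('wrist','w9.png');e=save('scene','s9.png')
cv2.imwrite('pics/z9.png',cv2.resize(e['color'][130:280,200:370],None,fx=4,fy=4,interpolation=cv2.INTER_CUBIC))
a=cv2.resize(d['color'][220:340,180:320],None,fx=5,fy=5,interpolation=cv2.INTER_CUBIC).astype(float)
cv2.imwrite('pics/z9w.png',np.clip((a-20)*2.2,0,255).astype(np.uint8))
```

```text
t 13.6 p [ 0.5872 -0.1845  0.1927] xang 171.54 z [-1.e-03  3.e-04 -1.e+00] F [-0.6 -0.6 -3.3] M [ 0.08 -0.05 -0.02] w 0.0372 q [-0.34  0.2   1.8  -0.    1.14 -1.77]
now-frame dxyz [-0.4  0.2 14.7]
yaw units 0.0044812224212336105
```

View pics/z9.png

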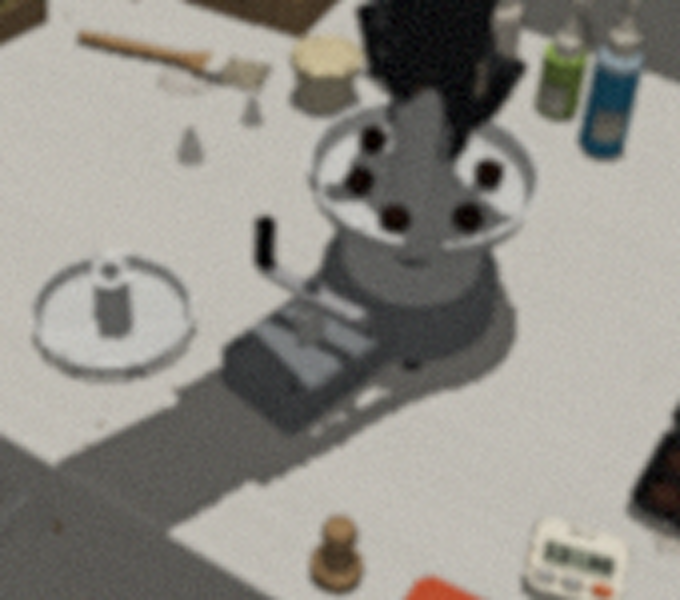

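View pics/z9w.png

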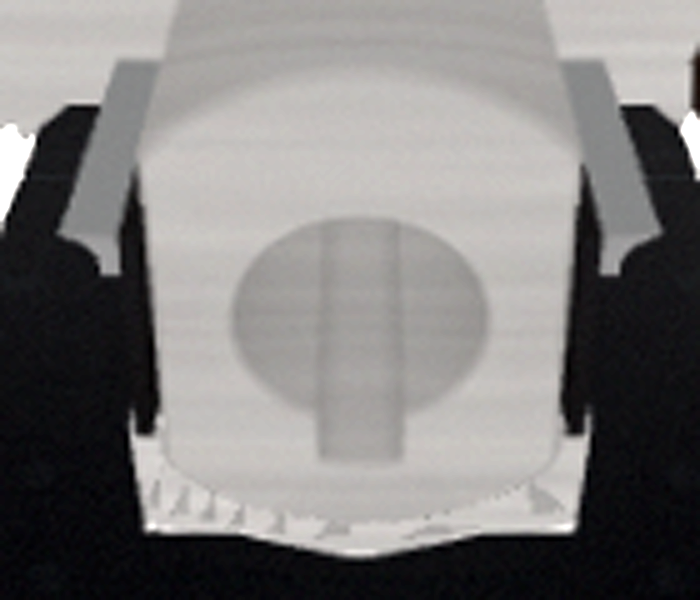

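Run:
```python
from h import *
d=load('w9.png');f=lambda x,y:wray(d,180+x/5-.4,220+y/5-.4,.1927+.010)
b=f(360,318);k=f(362,462);c=np.mean([f(*p) for p in [(141,158),(580,158),(160,460),(560,460)]],0)
print('bore',b,'hub',c,'keyw',k,np.degrees(np.arctan2(*(k-b)[1::-1])))
```

```text
bore [ 0.58724875 -0.18465086  0.2027    ] hub [ 0.58782398 -0.18471152  0.2027    ] keyw [ 0.6043919  -0.18700937  0.2027    ] -7.833430216175101
```

carry_out --rows '[{"dx": 0, "dy": 0, "dz": 3, "yaw": 0, "fingers": 0.2}, {"dx": 0, "dy": 0, "dz": 3, "yaw": 0, "fingers": 0.2}, {"dx": 0, "dy": 0, "dz": 3, "yaw": 0, "fingers": 0.2}, {"dx": 0, "dy": 0, "dz": 3, "yaw": 0, "fingers": 0.2}]'

```text
t: 14.2
tool_pos: [0.5874, -0.1846, 0.181]
ee_rot: [-0.232, -3.133, -0.0]
force: [-0.5, -0.5, -4.6]
grip_width: 0.0375
```

Run:
```python
from h import *
go([.5876,-.1843,.163],171.5)
```

```text
t 14.2 p [ 0.5874 -0.1846  0.181 ] xang 171.53 z [-2.e-04  0.e+00 -1.e+00] F [-0.5 -0.5 -4.6] M [0.02 0.02 0.02] w 0.0375 q [-0.34  0.21  1.81 -0.    1.12 -1.77]
now-frame dxyz [-0.1  0.3 18. ]
yaw units 0.004136009212931668
```

No contact yet, with the underside at about 0.113. Continuing down to just above the key's top.

carry_out --rows '[{"dx": 0, "dy": 0, "dz": 3, "yaw": 0, "fingers": 0.2}, {"dx": 0, "dy": 0, "dz": 3, "yaw": 0, "fingers": 0.2}, {"dx": 0, "dy": 0, "dz": 3, "yaw": 0, "fingers": 0.2}, {"dx": 0, "dy": 0, "dz": 3, "yaw": 0, "fingers": 0.2}, {"dx": 0, "dy": 0, "dz": 2, "yaw": 0, "fingers": 0.2}]'

```text
t: 14.82
tool_pos: [0.5875, -0.1846, 0.167]
ee_rot: [-0.232, -3.133, -0.0]
force: [0.1, 0.7, -3.8]
grip_width: 0.0371
```

Run:
```python
from h import *
go([.5876,-.1843,.163],171.5)
```

```text
t 14.82 p [ 0.5875 -0.1846  0.167 ] xang 171.53 z [-2.e-04  1.e-04 -1.e+00] F [ 0.1  0.7 -3.8] M [ 0.02  0.04 -0.03] w 0.0371 q [-0.34  0.22  1.83 -0.    1.09 -1.77]
now-frame dxyz [-0.1  0.3  4. ]
yaw units 0.0035979915904995607
```

carry_out --rows '[{"dx": 0, "dy": 0, "dz": 2, "yaw": 0, "fingers": 0.2}, {"dx": 0, "dy": 0, "dz": 2, "yaw": 0, "fingers": 0.2}, {"dx": 0, "dy": 0, "dz": 2, "yaw": 0, "fingers": 0.2}, {"dx": 0, "dy": 0, "dz": 2, "yaw": 0, "fingers": 0.2}, {"dx": 0, "dy": 0, "dz": 1.5, "yaw": 0, "fingers": 0.2}, {"dx": 0, "dy": 0, "dz": 0, "yaw": 0, "fingers": 0.2}]'

```text
t: 15.58
tool_pos: [0.5874, -0.1846, 0.1576]
ee_rot: [-0.232, -3.133, -0.0]
force: [-0.6, 0.1, -4.1]
grip_width: 0.0375
```

Run:
```python
from h import *
go([.5876,-.1843,.130],171.5)
```

```text
t 15.57 p [ 0.5874 -0.1846  0.1576] xang 171.53 z [-3.e-04  1.e-04 -1.e+00] F [-0.6  0.1 -4.1] M [ 0.01 -0.01 -0.01] w 0.0375 q [-0.34  0.23  1.83 -0.    1.08 -1.77]
now-frame dxyz [-0.2  0.3 27.6]
yaw units 0.0036275953532012295
```

carry_out --rows '[{"dx": 0, "dy": 0, "dz": 1.5, "yaw": 0, "fingers": 0.2}, {"dx": 0, "dy": 0, "dz": 1.5, "yaw": 0, "fingers": 0.2}, {"dx": 0, "dy": 0, "dz": 1.5, "yaw": 0, "fingers": 0.2}, {"dx": 0, "dy": 0, "dz": 0, "yaw": 0, "fingers": 0.2}]'

```text
t: 16.08
tool_pos: [0.5873, -0.1846, 0.153]
ee_rot: [-0.232, -3.133, -0.0]
force: [1.5, 0.5, -4.3]
grip_width: 0.0373
```

Run:
```python
from h import *
go([.5876,-.1843,.130],171.5)
```

```text
t 16.07 p [ 0.5873 -0.1846  0.153 ] xang 171.53 z [-5.e-04  1.e-04 -1.e+00] F [ 1.5  0.5 -4.3] M [0.05 0.02 0.03] w 0.0373 q [-0.34  0.24  1.84 -0.    1.07 -1.77]
now-frame dxyz [-0.2  0.3 23. ]
yaw units 0.003740305100972563
```

The underside is now at about 0.0855, below the key's top at 0.092, with no contact force. The key is in the keyway, so I'll keep lowering.

carry_out --rows '[{"dx": 0, "dy": 0, "dz": 2, "yaw": 0, "fingers": 0.2}, {"dx": 0, "dy": 0, "dz": 2.5, "yaw": 0, "fingers": 0.2}, {"dx": 0, "dy": 0, "dz": 2.5, "yaw": 0, "fingers": 0.2}, {"dx": 0, "dy": 0, "dz": 2.5, "yaw": 0, "fingers": 0.2}, {"dx": 0, "dy": 0, "dz": 2.5, "yaw": 0, "fingers": 0.2}, {"dx": 0, "dy": 0, "dz": 2.5, "yaw": 0, "fingers": 0.2}, {"dx": 0, "dy": 0, "dz": 2.5, "yaw": 0, "fingers": 0.2}, {"dx": 0, "dy": 0, "dz": 2, "yaw": 0, "fingers": 0.2}, {"dx": 0, "dy": 0, "dz": 0, "yaw": 0, "fingers": 0.2}]'

```text
t: 17.2
tool_pos: [0.5874, -0.1846, 0.134]
ee_rot: [-0.232, -3.133, -0.0]
force: [0.4, -0.3, -4.0]
grip_width: 0.0373
```

Run:
```python
from h import *
go([.5876,-.1843,.130],171.5)
```

```text
t 17.2 p [ 0.5874 -0.1846  0.134 ] xang 171.53 z [-5.e-04  1.e-04 -1.e+00] F [ 0.4 -0.3 -4. ] M [0.01 0.04 0.03] w 0.0373 q [-0.34  0.26  1.85 -0.    1.04 -1.77]
now-frame dxyz [-0.2  0.3  4. ]
yaw units 0.0037793647457142754
```

carry_out --rows '[{"dx": 0, "dy": 0, "dz": 1, "yaw": 0, "fingers": 0.2}, {"dx": 0, "dy": 0, "dz": 1, "yaw": 0, "fingers": 0.2}, {"dx": 0, "dy": 0, "dz": 1, "yaw": 0, "fingers": 0.2}, {"dx": 0, "dy": 0, "dz": 0.7, "yaw": 0, "fingers": 0.2}, {"dx": 0, "dy": 0, "dz": 0.5, "yaw": 0, "fingers": 0.2}, {"dx": 0, "dy": 0, "dz": 0, "yaw": 0, "fingers": 0.2}]'

```text
t: 17.95
tool_pos: [0.5876, -0.1846, 0.1302]
ee_rot: [0.232, 3.133, -0.0]
force: [1.0, 0.7, -3.7]
grip_width: 0.0375
```

Run:
```python
from h import *
go([.5876,-.1843,.1296],171.5)
```

```text
t 17.95 p [ 0.5876 -0.1846  0.1302] xang 171.53 z [ 1.e-04 -0.e+00 -1.e+00] F [ 1.   0.7 -3.7] M [-0.02  0.03 -0.  ] w 0.0375 q [-0.34  0.26  1.85  0.    1.03 -1.77]
now-frame dxyz [0.  0.3 0.6]
yaw units 0.0038612053053554973
```

carry_out --rows '[{"dx": 0, "dy": 0, "dz": 0.4, "yaw": 0, "fingers": 0.2}, {"dx": 0, "dy": 0, "dz": 0.4, "yaw": 0, "fingers": 0.2}, {"dx": 0, "dy": 0, "dz": 0.3, "yaw": 0, "fingers": 0.2}, {"dx": 0, "dy": 0, "dz": 0, "yaw": 0, "fingers": 0.2}]'

```text
t: 18.45
tool_pos: [0.5877, -0.1846, 0.1297]
ee_rot: [0.232, 3.133, -0.0]
force: [-2.6, 1.0, 3.3]
grip_width: 0.0371
```

Run:
```python
from h import *
go([.5876,-.1843,.1296],171.5)
```

```text
t 18.45 p [ 0.5877 -0.1846  0.1297] xang 171.53 z [ 4.e-04 -1.e-04 -1.e+00] F [-2.6  1.   3.3] M [0.13 0.54 0.01] w 0.0371 q [-0.34  0.26  1.85 -0.    1.03 -1.77]
now-frame dxyz [0.1 0.3 0.1]
yaw units 0.004036035724968912
```

It's seated: the TCP is at 0.1297 as expected, and the force has turned upward. Releasing and rising.

carry_out --rows '[{"dx": 0, "dy": 0, "dz": 0, "yaw": 0, "fingers": 0.5}, {"dx": 0, "dy": 0, "dz": 0, "yaw": 0, "fingers": 0.6}, {"dx": 0, "dy": 0, "dz": 0, "yaw": 0, "fingers": 0.8}, {"dx": 0, "dy": 0, "dz": 0, "yaw": 0, "fingers": 1}, {"dx": 0, "dy": 0, "dz": 0, "yaw": 0, "fingers": 1}, {"dx": 0, "dy": 0, "dz": -10, "yaw": 0, "fingers": 1}, {"dx": 0, "dy": 0, "dz": -30, "yaw": 0, "fingers": 1}, {"dx": 0, "dy": 0, "dz": -40, "yaw": 0, "fingers": 1}, {"dx": 0, "dy": 0, "dz": -30, "yaw": 0, "fingers": 1}, {"dx": 0, "dy": 0, "dz": 0, "yaw": 0, "fingers": 1}]'

```text
t: 19.7
tool_pos: [0.5897, -0.1854, 0.2436]
ee_rot: [0.231, 3.125, -0.003]
force: [0.7, -0.2, 0.8]
grip_width: 0.0853
```

Run:
```python
from h import *
st();d=save('wrist','w10.png')
cv2.imwrite('pics/w10b.png',cv2.resize(d['color'],(800,600),interpolation=cv2.INTER_CUBIC))
e=save('scene','s10.png')
cv2.imwrite('pics/z10.png',cv2.resize(e['color'][130:280,200:370],None,fx=4,fy=4,interpolation=cv2.INTER_CUBIC))
```

```text
t 19.7 p [ 0.5897 -0.1854  0.2436] xang 171.53 z [ 0.0075 -0.0027 -1.    ] F [ 0.7 -0.2  0.8] M [-0.04 -0.03 -0.02] w 0.0853 q [-0.34  0.16  1.75 -0.    1.22 -1.77]
```

View pics/w10b.png

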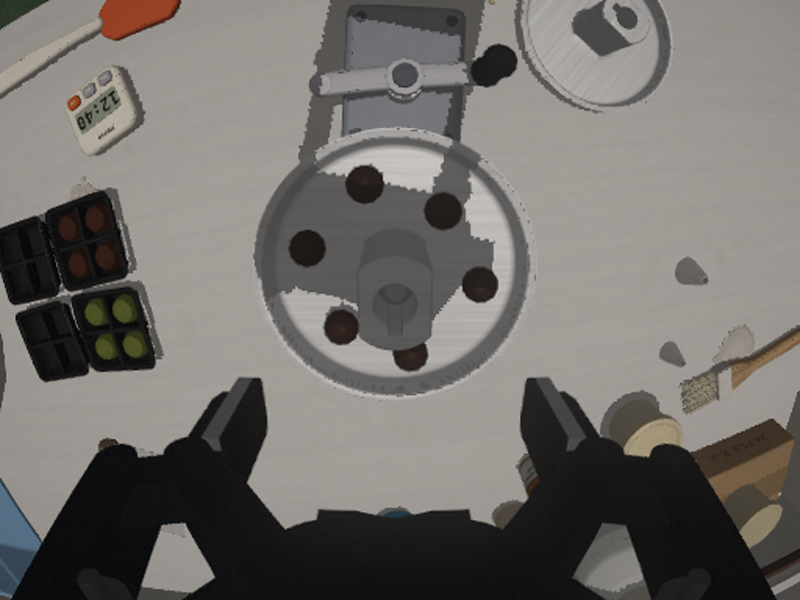

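View pics/z10.png

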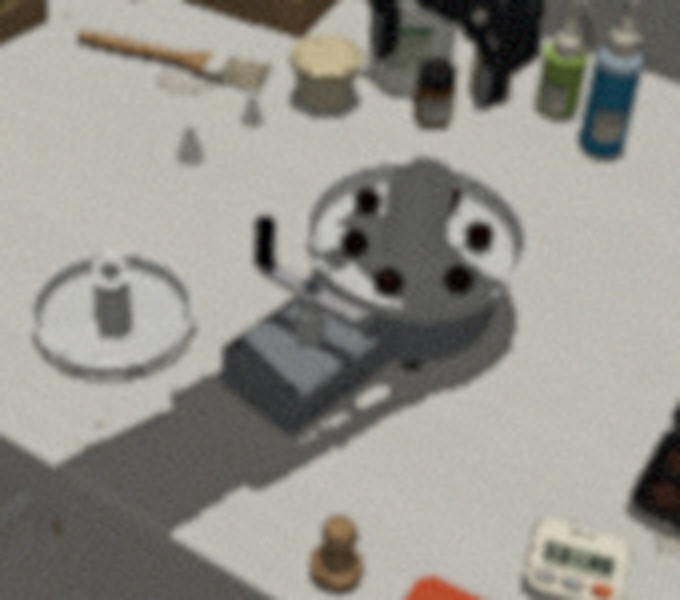

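The dish is flat on the plate, the spindle tip shows in the bore at about (395,290), and all six truffles are inside. Now I'll locate the keeper: its hinge is at about (404,75) and the knob top at about (500,60) in the enlarged picture.

Run:
```python
from h import *
d=load('w10.png')
g=d['color'].max(2);m=np.zeros_like(g);m[15:65,290:340]=(g[15:65,290:340]<38)
n,l,s,c=cv2.connectedComponentsWithStats(m);print(s[1:],c[1:])
a=cv2.resize(d['color'][15:95,190:345],None,fx=5,fy=5,interpolation=cv2.INTER_CUBIC).astype(float)
cv2.imwrite('pics/z10k.png',np.clip((a-10)*1.8,0,255).astype(np.uint8))
d=load('w8.png')
a=cv2.resize(d['color'][15:95,180:335],None,fx=5,fy=5,interpolation=cv2.INTER_CUBIC).astype(float)
cv2.imwrite('pics/z8k.png',np.clip((a-10)*1.8,0,255).astype(np.uint8))
```

```text
[[301  29  30  26 524]] [[315.6221374   41.55725191]]
```

View pics/z10k.png

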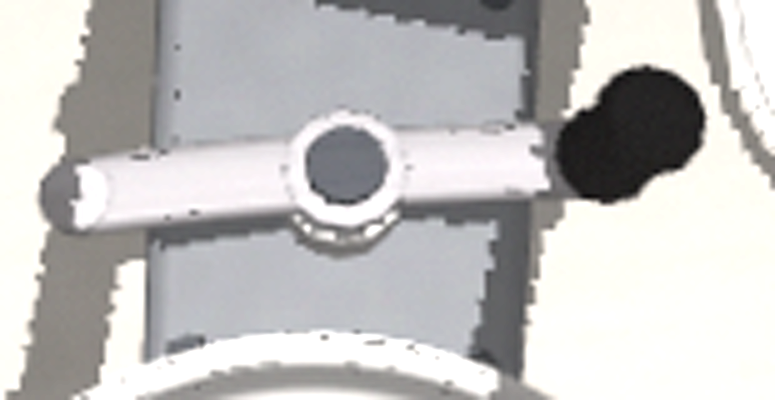

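View pics/z8k.png

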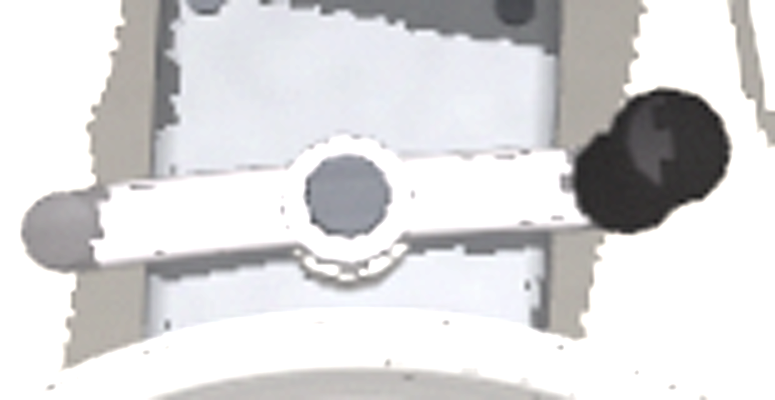

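Run:
```python
from h import *
S=np.array([.5876,-.1845])
for f,u0,kt,kb,h in [('w10.png',190,(652,118),(603,155),(347,163)),('w8.png',180,(677,142),(622,186),(347,195))]:
    d=load(f);w=lambda p,z:wray(d,u0+p[0]/5-.4,15+p[1]/5-.4,z)
    K=w(kt,.141);B=w(kb,.099);print(f,'knob',K,B)
    for z in (.098,.104): H=w(h,z);v=(K-H)[:2];q=H[:2]-S;print(' hinge',H,'len',np.linalg.norm(v),'ang',np.degrees(np.arctan2(v[1],v[0])),'to spindle',np.linalg.norm(q),np.degrees(np.arctan2(q[1],q[0])))
d=load('top0.png');print('top hinge',ray(d,255+188/5-.5,130+338/5-.5,.1),'knob',ray(d,255+110/5-.5,130+335/5-.5,.13))
```

```text
w10.png knob [ 0.47526911 -0.11783756  0.141     ] [ 0.47454448 -0.11698794  0.099     ]
 hinge [ 0.4708325  -0.16152516  0.098     ] len 0.043912297981739054 ang 84.20131135387348 to spindle 0.11900627270928756 168.86883208934776
 hinge [ 0.47174594 -0.16180369  0.104     ] len 0.04410707041632643 ang 85.41846167438585 to spindle 0.11805628258838279 168.915884003197
w8.png knob [ 0.47498847 -0.11712749  0.141     ] [ 0.47517936 -0.11741839  0.099     ]
 hinge [ 0.47113226 -0.16187748  0.098     ] len 0.044915834851731604 ang 85.07484945564036 to spindle 0.11864448314585578 169.00783091100016
 hinge [ 0.47198934 -0.16195843  0.104     ] len 0.04493114278868293 ang 86.17268077873636 to spindle 0.1177877259256835 168.96698746689856
top hinge [ 0.47071402 -0.16122095  0.1       ] knob [ 0.47275723 -0.11739045  0.13      ]
```

carry_out --rows '[{"dx": 30, "dy": 12, "dz": 0, "yaw": 0, "fingers": 0.5}, {"dx": 40, "dy": 16, "dz": 5, "yaw": 0, "fingers": 0.4}, {"dx": 35, "dy": 14, "dz": 10, "yaw": 0, "fingers": 0.4}, {"dx": 18, "dy": 8, "dz": 10, "yaw": 0, "fingers": 0.4}, {"dx": 0, "dy": 0, "dz": 10, "yaw": 0, "fingers": 0.4}, {"dx": 0, "dy": 0, "dz": 0, "yaw": 0, "fingers": 0.4}, {"dx": 0, "dy": 0, "dz": 0, "yaw": 0, "fingers": 0.4}]'

```text
t: 20.68
tool_pos: [0.474, -0.1175, 0.2039]
ee_rot: [-0.232, -3.133, 0.0]
force: [0.9, 0.9, 0.3]
grip_width: 0.0342
```

Run:
```python
from h import *
go([.4750,-.1175,.132],171.5);d=save('wrist','w11.png');print(wproj(d,[.475,-.1175,.141]))
```

```text
t 20.68 p [ 0.474  -0.1175  0.2039] xang 171.51 z [-0.e+00 -1.e-04 -1.e+00] F [0.9 0.9 0.3] M [ 0.05 -0.05 -0.02] w 0.0342 q [-0.29 -0.05  2.05 -0.    1.14 -1.72]
now-frame dxyz [-1.   0.2 71.9]
yaw units 0.0017319894581895312
[251.99572693 219.28865979]
```

View pics/w11.png

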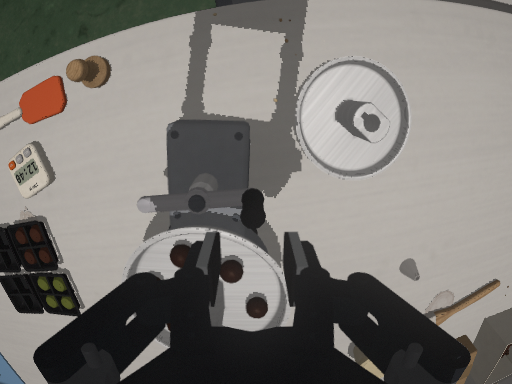

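The knob top at about (253,216) is centred between the jaws. Going down and gripping it.

carry_out --rows '[{"dx": -1, "dy": 0, "dz": 10, "yaw": 0, "fingers": 0.4}, {"dx": 0, "dy": 0, "dz": 18, "yaw": 0, "fingers": 0.4}, {"dx": 0, "dy": 0, "dz": 18, "yaw": 0, "fingers": 0.4}, {"dx": 0, "dy": 0, "dz": 16, "yaw": 0, "fingers": 0.4}, {"dx": 0, "dy": 0, "dz": 10, "yaw": 0, "fingers": 0.4}, {"dx": 0, "dy": 0, "dz": 0, "yaw": 0, "fingers": 0.4}]'

```text
t: 21.48
tool_pos: [0.4734, -0.117, 0.1308]
ee_rot: [-0.232, -3.131, -0.001]
force: [-0.7, 0.1, -0.3]
grip_width: 0.0339
```

Run:
```python
from h import *
go([.4750,-.1175,.132],171.5);d=save('wrist','w12.png')
```

```text
t 21.48 p [ 0.4734 -0.117   0.1308] xang 171.53 z [-2.2e-03  7.0e-04 -1.0e+00] F [-0.7  0.1 -0.3] M [ 0.02  0.   -0.02] w 0.0339 q [-0.29  0.03  2.12 -0.    1.   -1.72]
now-frame dxyz [-1.6 -0.3 -1.2]
yaw units 0.003976950360588205
```

View pics/w12.png

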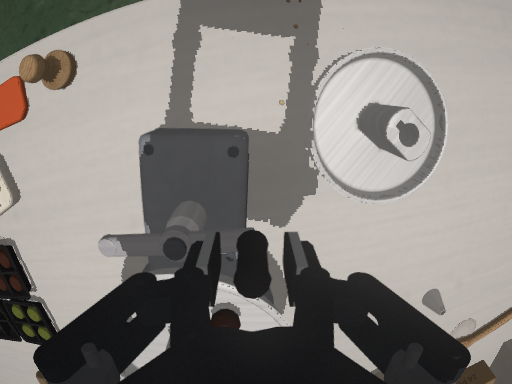

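carry_out --rows '[{"dx": -1, "dy": 0, "dz": -1, "yaw": 0, "fingers": 0.3}, {"dx": 0, "dy": 0, "dz": 0, "yaw": 0, "fingers": 0.2}, {"dx": 0, "dy": 0, "dz": 0, "yaw": 0, "fingers": 0.1}, {"dx": 0, "dy": 0, "dz": 0, "yaw": 0, "fingers": 0.1}, {"dx": 0, "dy": 0, "dz": 0, "yaw": 0, "fingers": 0.1}]' --newtons 30

```text
t: 22.15
tool_pos: [0.476, -0.1172, 0.1339]
ee_rot: [0.232, 3.131, 0.0]
force: [0.7, 3.4, 5.0]
grip_width: 0.015
```

Run:
```python
from h import *
o,M=st()
p0=o['tool_pos'][:2];H=np.array([.4715,-.1617]);v=p0-H;a0=np.degrees(np.arctan2(v[1],v[0]));print(a0,np.linalg.norm(v))
prev=H+.045*np.array([np.cos(np.radians(a0)),np.sin(np.radians(a0))])
for a in np.linspace(a0,169,13)[1:]:
    q=H+.045*np.array([np.cos(np.radians(a)),np.sin(np.radians(a))]);d=M.T@np.r_[q-prev,0]*1000;prev=q;print(round(a,1),d[:2].round(1))
```

```text
t 22.15 p [ 0.476  -0.1172  0.1339] xang 171.52 z [ 1.9e-03  1.0e-04 -1.0e+00] F [0.7 3.4 5. ] M [ 0.41 -0.07  0.06] w 0.015 q [-0.29  0.03  2.12  0.    1.   -1.72]
84.15987747437431 0.0446920658136177
91.2 [ 5.5 -0.6]
98.3 [ 5.4 -1.3]
105.4 [ 5.2 -1.9]
112.4 [ 4.9 -2.6]
119.5 [ 4.6 -3.1]
126.6 [ 4.2 -3.7]
133.6 [ 3.7 -4.2]
140.7 [ 3.1 -4.6]
147.8 [ 2.5 -4.9]
154.9 [ 1.9 -5.2]
161.9 [ 1.3 -5.4]
169.0 [ 0.6 -5.5]
```

carry_out --rows '[{"dx": 5.5, "dy": -0.6, "dz": 0, "yaw": 0, "fingers": 0.1}, {"dx": 5.4, "dy": -1.3, "dz": 0, "yaw": 0, "fingers": 0.1}, {"dx": 5.2, "dy": -1.9, "dz": 0, "yaw": 0, "fingers": 0.1}, {"dx": 4.9, "dy": -2.6, "dz": 0, "yaw": 0, "fingers": 0.1}, {"dx": 0, "dy": 0, "dz": 0, "yaw": 0, "fingers": 0.1}]'

```text
t: 22.78
tool_pos: [0.4537, -0.1214, 0.1339]
ee_rot: [0.232, 3.131, -0.002]
force: [-0.5, -0.0, 7.1]
grip_width: 0.0152
```

Run:
```python
from h import *
o,M=st();v=o['tool_pos'][:2]-np.array([.4715,-.1617]);print(np.degrees(np.arctan2(v[1],v[0])),np.linalg.norm(v));save('wrist','w13.png')
```

```text
t 22.77 p [ 0.4537 -0.1214  0.1339] xang 171.54 z [ 0.0016 -0.0017 -1.    ] F [-0.5 -0.   7.1] M [-0.06 -0.07 -0.06] w 0.0152 q [-0.31 -0.01  2.16 -0.    1.   -1.74]
113.79421973125291 0.04408667134525638
```

View pics/w13.png

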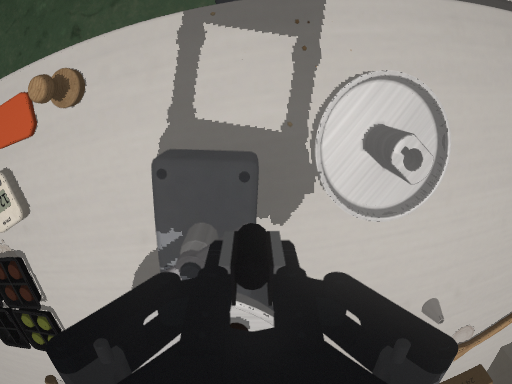

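The keeper is turning with the jaws. Continuing along the arc, with a slight lift to relieve the vertical force.

carry_out --rows '[{"dx": 4.6, "dy": -3.1, "dz": -0.7, "yaw": 0, "fingers": 0.1}, {"dx": 4.2, "dy": -3.7, "dz": -0.5, "yaw": 0, "fingers": 0.1}, {"dx": 3.7, "dy": -4.2, "dz": 0, "yaw": 0, "fingers": 0.1}, {"dx": 3.1, "dy": -4.6, "dz": 0, "yaw": 0, "fingers": 0.1}, {"dx": 2.5, "dy": -4.9, "dz": 0, "yaw": 0, "fingers": 0.1}, {"dx": 1.9, "dy": -5.2, "dz": 0, "yaw": 0, "fingers": 0.1}, {"dx": 0, "dy": 0, "dz": 0, "yaw": 0, "fingers": 0.1}]'

```text
t: 23.7
tool_pos: [0.4313, -0.1445, 0.1341]
ee_rot: [0.232, 3.128, -0.004]
force: [8.0, -4.5, -4.5]
grip_width: 0.0151
```

Run:
```python
from h import *
o,M=st();v=o['tool_pos'][:2]-np.array([.4715,-.1617]);print(np.degrees(np.arctan2(v[1],v[0])),np.linalg.norm(v))
```

```text
t 23.7 p [ 0.4313 -0.1445  0.1341] xang 171.51 z [ 0.0044 -0.0026 -1.    ] F [ 8.  -4.5 -4.5] M [-0.59 -1.32  0.03] w 0.0151 q [-0.38 -0.05  2.19 -0.    1.   -1.8 ]
156.85843513443004 0.04375085335195889
```

carry_out --rows '[{"dx": 0.3, "dy": -5, "dz": 0.4, "yaw": 0, "fingers": 0.1}, {"dx": -0.3, "dy": -3, "dz": 0, "yaw": 0, "fingers": 0.1}, {"dx": 0, "dy": 0, "dz": 0, "yaw": 0, "fingers": 0.1}]'

```text
t: 24.08
tool_pos: [0.4291, -0.1515, 0.134]
ee_rot: [0.232, 3.132, -0.001]
force: [4.5, -1.1, 0.6]
grip_width: 0.0151
```

Run:
```python
from h import *
o,M=st();v=o['tool_pos'][:2]-np.array([.4715,-.1617]);print(np.degrees(np.arctan2(v[1],v[0])),np.linalg.norm(v));e=save('scene','s14.png')
cv2.imwrite('pics/z14.png',cv2.resize(e['color'][130:280,200:370],None,fx=4,fy=4,interpolation=cv2.INTER_CUBIC))
```

```text
t 24.07 p [ 0.4291 -0.1515  0.134 ] xang 171.51 z [ 1.3e-03 -8.0e-04 -1.0e+00] F [ 4.5 -1.1  0.6] M [-0.13 -0.84  0.  ] w 0.0151 q [-0.39 -0.04  2.18 -0.    1.   -1.82]
166.4457214065161 0.043578293871884145
```

View pics/z14.png

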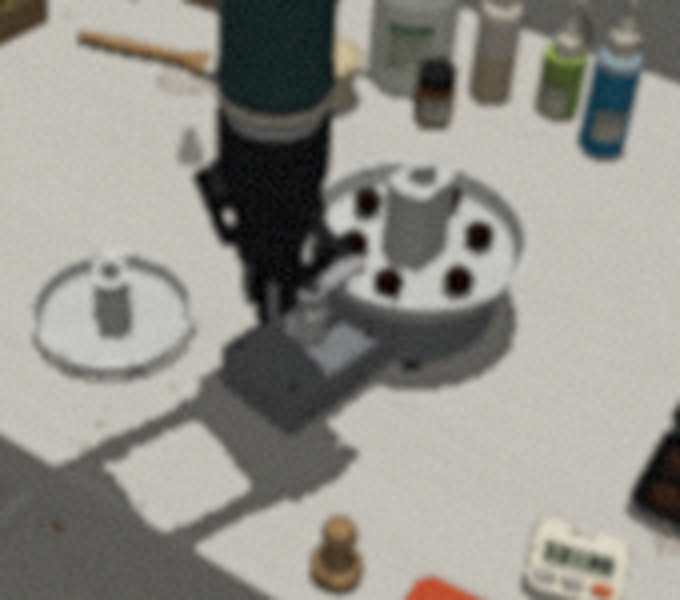

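The finger is over the rim. Small steps now until it meets the stop.

carry_out --rows '[{"dx": -0.4, "dy": -1, "dz": 0, "yaw": 0, "fingers": 0.1}, {"dx": 0, "dy": -1, "dz": 0, "yaw": 0, "fingers": 0.1}, {"dx": 0, "dy": 0, "dz": 0, "yaw": 0, "fingers": 0.1}]'

```text
t: 24.5
tool_pos: [0.4289, -0.1529, 0.1339]
ee_rot: [0.232, 3.133, 0.0]
force: [4.4, 0.7, 4.0]
grip_width: 0.0152
```

Run:
```python
from h import *
o,M=st();v=o['tool_pos'][:2]-np.array([.4715,-.1617]);print(np.degrees(np.arctan2(v[1],v[0])),np.linalg.norm(v))
```

```text
t 24.5 p [ 0.4289 -0.1529  0.1339] xang 171.53 z [ 0.e+00  1.e-04 -1.e+00] F [4.4 0.7 4. ] M [ 0.13 -0.65  0.05] w 0.0152 q [-0.4  -0.04  2.18  0.    1.   -1.82]
168.37809460441935 0.04353054013642206
```

carry_out --rows '[{"dx": -0.3, "dy": -1, "dz": 0, "yaw": 0, "fingers": 0.1}, {"dx": 0, "dy": -1, "dz": 0, "yaw": 0, "fingers": 0.1}, {"dx": 0, "dy": 0, "dz": 0, "yaw": 0, "fingers": 0.1}]'

```text
t: 24.88
tool_pos: [0.4287, -0.1539, 0.1339]
ee_rot: [-0.233, -3.132, -0.004]
force: [3.3, 6.2, 6.2]
grip_width: 0.0152
```

Run:
```python
from h import *
o,M=st();v=o['tool_pos'][:2]-np.array([.4715,-.1617]);print(np.degrees(np.arctan2(v[1],v[0])),np.linalg.norm(v))
```

```text
t 24.88 p [ 0.4287 -0.1539  0.1339] xang 171.49 z [-4.0e-04  2.5e-03 -1.0e+00] F [3.3 6.2 6.2] M [ 0.9  -0.59  0.01] w 0.0152 q [-0.4  -0.04  2.18  0.    1.   -1.82]
169.6646827639318 0.043484667087924075
```

carry_out --rows '[{"dx": 0, "dy": -1, "dz": 0, "yaw": 0, "fingers": 0.1}, {"dx": 0, "dy": -1, "dz": 0, "yaw": 0, "fingers": 0.1}, {"dx": 0, "dy": 0, "dz": 0, "yaw": 0, "fingers": 0.1}]'

```text
t: 25.25
tool_pos: [0.4286, -0.1543, 0.1338]
ee_rot: [-0.234, -3.132, -0.009]
force: [4.1, 12.2, 7.6]
grip_width: 0.0153
```

Run:
```python
from h import *
o,M=st();v=o['tool_pos'][:2]-np.array([.4715,-.1617]);print(np.degrees(np.arctan2(v[1],v[0])),np.linalg.norm(v))
```

```text
t 25.25 p [ 0.4286 -0.1543  0.1338] xang 171.44 z [-1.0e-04  5.9e-03 -1.0e+00] F [ 4.1 12.2  7.6] M [ 1.9  -0.78 -0.05] w 0.0153 q [-0.4  -0.04  2.18  0.01  1.   -1.83]
170.1698726858904 0.04350938943990453
```

It's at the stop: the force climbed to 12 N with almost no movement. Opening and retreating upward.

carry_out --rows '[{"dx": 0, "dy": 0.5, "dz": 0, "yaw": 0, "fingers": 0.3}, {"dx": 0, "dy": 0, "dz": 0, "yaw": 0, "fingers": 0.45}, {"dx": 0, "dy": 0, "dz": 0, "yaw": 0, "fingers": 0.5}, {"dx": 0, "dy": 0, "dz": -10, "yaw": 0, "fingers": 0.5}, {"dx": 0, "dy": 0, "dz": -30, "yaw": 0, "fingers": 0.5}, {"dx": 0, "dy": 0, "dz": -40, "yaw": 0, "fingers": 0.5}, {"dx": 0, "dy": 0, "dz": -40, "yaw": 0, "fingers": 0.5}, {"dx": -40, "dy": 0, "dz": -20, "yaw": 0, "fingers": 1}, {"dx": -50, "dy": 0, "dz": 0, "yaw": 0, "fingers": 1}, {"dx": -50, "dy": 0, "dz": 0, "yaw": 0, "fingers": 1}, {"dx": -40, "dy": 0, "dz": 0, "yaw": 0, "fingers": 1}, {"dx": 0, "dy": 0, "dz": 0, "yaw": 0, "fingers": 1}]'

```text
t: 26.75
tool_pos: [0.6086, -0.1834, 0.2735]
ee_rot: [-0.231, -3.133, 0.0]
force: [-0.3, -0.1, -0.1]
grip_width: 0.0849
```

Run:
```python
from h import *
st();d=save('wrist','w15.png')
cv2.imwrite('pics/w15b.png',cv2.resize(d['color'],(800,600),interpolation=cv2.INTER_CUBIC))
e=save('scene','s15.png')
cv2.imwrite('pics/z15.png',cv2.resize(e['color'][130:280,200:370],None,fx=4,fy=4,interpolation=cv2.INTER_CUBIC))
```

```text
t 26.75 p [ 0.6086 -0.1834  0.2735] xang 171.56 z [-2.e-04 -1.e-04 -1.e+00] F [-0.3 -0.1 -0.1] M [-0.01  0.    0.01] w 0.0849 q [-0.33  0.18  1.67 -0.    1.29 -1.76]
```

View pics/w15b.png

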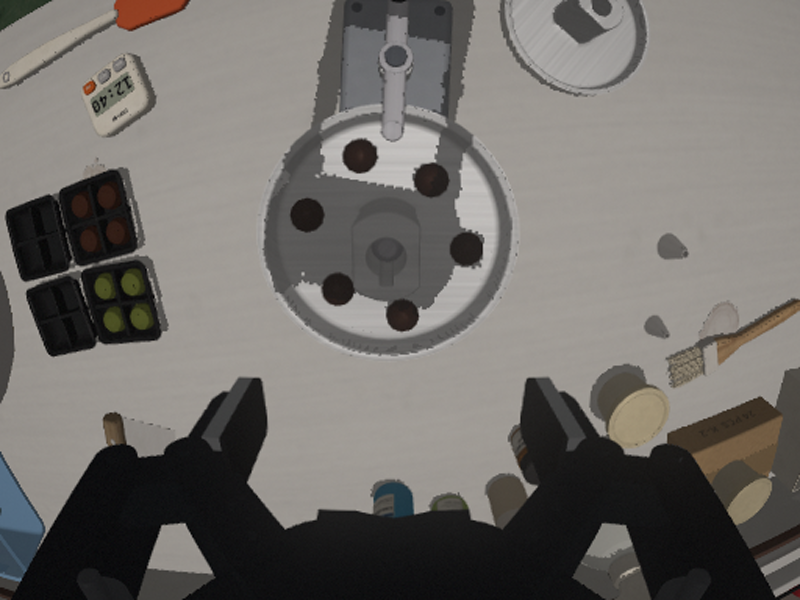

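View pics/z15.png

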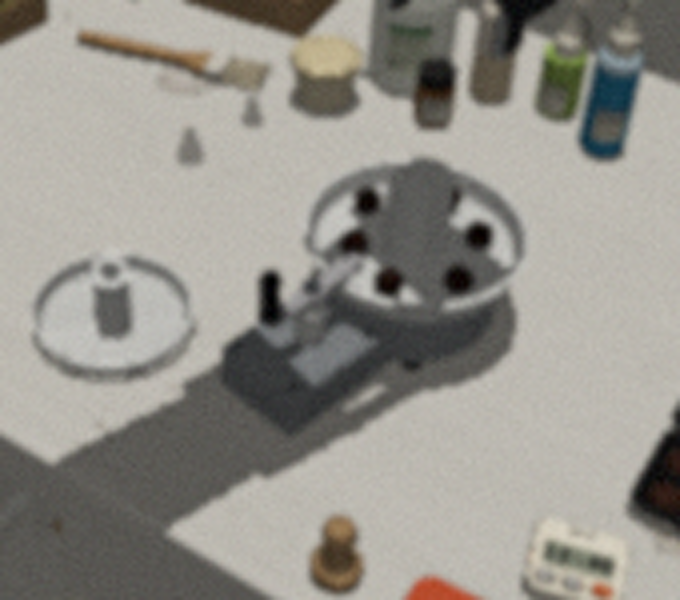

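Run:
```python
from h import *
d=load('w15.png');s=.64;w=lambda x,y,z:wray(d,x*s-.2,y*s-.2,z)[:2]
H=w(395.5,57,.104);T=w(392,128,.098);B=w(386.5,247,.14);ang=lambda v:np.degrees(np.arctan2(v[1],v[0]))
print('hinge',H,'tip',T,'bore',B,'finger ang',ang(T-H),'to bore',ang(B-H),'to spindle',ang(np.array([.5876,-.1845])-H))
```

```text
hinge [ 0.47299608 -0.1620971 ] tip [ 0.5166601 -0.1707321] bore [ 0.58275627 -0.18354532] finger ang -11.18647311030353 to bore -11.056829371741513 to spindle -11.060760296314735
```

The finger points at the spindle: -11.2° against -11.1°. It lies over the rim, all six truffles are in the dish, and the robot is clear. Handing in.

Run:
```python
from plant import env
print(env.finish_job())
```

```text
the job is handed in; nothing more can be done
None
```

The dish is seated on the drive plate with the key in its keyway, and the keeper is swung over the rim to its stop. I handed the job in at about 27 s of the 56 s; no verdict was reported.

- **Dish:** I gripped the hub across its flats and carried it level. I turned it 18° on the way to line the keyway up with the key. It went down over the spindle and past the key's top with no contact force. It landed at the expected height (TCP 0.1297 m against 0.1296 m), and only then did the force turn upward.
- **Keeper:** I gripped the knob and swung it round until the force climbed to about 12 N with almost no further movement. In the last wrist picture the finger lies over the rim, pointing at -11.2°; the spindle direction is -11.1°.
- **Truffles and other things:** All six truffles are in the dish in the last wrist picture. The timer, the stamp and the smaller look-alike dish look undisturbed. I did not measure their positions, and I did not check the big nozzle on its own.
- **Checks that failed or disagreed:** My first move call was refused as invalid and moved nothing; it went through once every field was filled in. While I held the knob there was a vertical force of up to about 8 N, probably from the pads closing, well below the limits. No final check disagreed. I did not measure the 3 mm gap over the rim directly.

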